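# Press a mosaic panel and clip the knives back on their rail

### The arm

A 6-joint arm with a two-finger parallel gripper is mounted at the origin on the work surface. World frame = base frame: x ahead of the robot, y to its left, z up, the work surface at z = 0. Lengths are in m, angles in rad, forces in N, time in s.
With the tool pointing down it reaches from about 0.425 to 0.95 m from the base axis. Payload 3.5 kg.
Tool frame: the origin (TCP) lies at the very end of the fingers, on their centre line; the grasp point (between the pads) lies 19 mm behind it; z points along the fingers, y is the direction in which the jaws open and shut (so a half turn about z gives the same grasp; the last joint's range is limited). The gripper opens to 85 mm and grips with 20 to 120 N. Pads are 22 mm wide; open, the fingers measure 114 mm over their backs; the gripper's body (76 mm by 85 mm) begins 54 mm behind the grasp point. The pads swing forward as they close: fully open they stand 13 mm farther back than shut.
Start: joints at [-1.485, 0.286, 1.577, -0, 1.279, -0.15], TCP at [0.158, -0.656, 0.231] pointing down, gripper open.
Joint ranges: [-2.77, 2.77], [-0.9, 2.22], [0.21, 2.48], [-1.53, 4.67], [0.24, 2.81], [-2.84, 2.84]. Speed limits (rad/s): [2.79, 2.79, 3.14, 3.14, 3.14, 3.14].

### API

Orientations are given as a unit quaternion [x, y, z, w].
In Python, from plant import ctrl, eyes, ticket gives the robot as it stands.
- The arm moves only by the tool send_rows, never from a script. Its arguments are lists of equal length, an entry for each row: "translation": the shift along the tool's x, y, z in units of 30 mm (1.0 is 30 mm), a list of three; "rotation": the turn, a rotation vector about the tool's x, y, z in units of 5 degrees (1.0 is 5 degrees), a list of three; "grip": the finger opening in mm, from 0 to 85.4. A call has 1 to 5 rows; each row shifts and turns the commanded pose from where the row before left it, along the tool's axes as they then stand; what a row does not reach is not made up. A row lasts 1/8 s, in which the tool goes at most 62.5 mm and 10.7 degrees, less where a joint would pass 70% of its speed; a pose out of reach is approached as far as the arm can. A call is refused whole if a number of a shift passes 1 or a number of a turn 1, either way. A call with a gripper value outside its range is refused whole. The fingers move at their own pace and stop on an object; "squeeze" is the grip in N (left out, the last holds). Time passes only in rows, so rows that do not move let the fingers close. It gives the time, the measured TCP pose, the force and the opening at its end, in the units of the state.
- ctrl.get_state(): the state, without advancing time (a new reading comes with each control period).
- eyes.read_camera(name): name is "side" or "top"; returns a dict with "image" (384x512x3 uint8, blue, green, red), "mtx" (3x3 intrinsics, pixels), "xyz" and "orientation" of the camera in the world. Camera axes: x right, y down, z forward; pixel columns grow to the right and rows downward; lengths in m; the calibration is good to about 2 mm. A picture is of the moment at which its call begins. There is no depth.
- ticket.sign_off(): hands the job in, once; it reports no verdict.
The state is a dict: "time": time; "qpos": joint angles; "dq": joint speeds; "joint_efforts": joint torques, N m; "eef_pos": TCP position; "tcp_rot": TCP orientation; "contact_force": force on the tool from outside, world axes, zero at the start; "wrist_torque": the same for the moment, N m; "opening": opening from 0.0 (shut) to 1.0 (fully open).
Only numpy, scipy, OpenCV 4.12 (cv2) and the standard library are available. Lean on these libraries where they do the work, as an engineer would, in place of code of your own. Each camera call takes 0.05 s, during which the arm holds its last target. There are 200 camera calls.

### The job

Lay the small mosaic panel face up on the press's pulled-out bed between its lips, push the bed fully home, pull the press lever all the way down, then ease it slowly back up to rest and never let it fly back; leave the panel in the press. Put away every mosaic knife on the bench: click each one fully down into the spring clip of its own size and colour, so that they lie in order from the thinnest (red) at the press end of the rail to the thickest (blue), and leave the clip of any missing knife empty. Do not knock over the white bottle.

Things in the scene. Friction and masses are not known exactly. Their poses are not given: they have to be found in the camera images.
- bed_top (a point): Centre of the top of the press's flat aluminium sliding bed, 130 mm (x) x 120 mm (y), level, 26 mm above the bench. Two lips 6 mm high cross it at its y ends, 106 mm apart inside: the panel lies between them, long side along y. The other sides are open. z up; +y is the way the bed slides in under the ram.
- bed (a joint): Travel of the press's sliding bed in m: 0 is fully out (clear of the press, for loading), 0.120 is fully home under the ram. It starts within 20 mm of fully out. Light friction, about 1.5 N; stays where it is left.
- bed_handle (a point): Grip point on the bed's upright black handle, a block 18 mm (x) x 14 mm (y), top 10 mm above this point (75 mm above the bench), on the bed's outer (-y) end, 105 mm from its centre. Axes as bed_top. Pinch it from above across the 18 mm and move it along +y, or push it.
- lever (a joint): Angle of the press's sprung lever in rad: 0 is up at rest, 0.9 the end of the stroke, down at its stop. A spring returns it: about 3 N at the handle at the start of the stroke, 11 N at the end, more when moved fast. Let go from far down it flies up; ease it up at well under 1.4 rad/s.
- lever_grip (a point): Point on the axis of the lever's red handle, a level round bar 22 mm thick along the press's y, from 63 mm on the -y side of this point (the steel arm is 55 mm off) to 32 mm on the +y side. At rest 319 mm above the bench, on the -x side of the press. It turns in a grip, so the gripper can point down throughout: close the fingers across it along the press's x.
- lever_hinge (a point): Point on the lever's hinge axis, 235 mm above the bench, in one upright x-z plane with lever_grip, which moves about it on a 170 mm radius: at rest 0.52 rad above level on the -x side, at the end of the stroke 0.38 rad below. x, y, z are the press's axes: y the hinge axis, +y the way the bed slides in.
- panel: Small mosaic panel, 56 mm (its x) x 90 mm (its y) x 12 mm thick, grey backing with a blue, white and teal tile face on top (+z). Origin at the centre of its underside. 140 g. Lies loose on the bench, face up.
- rail: Wooden board, 90 mm (x) x 260 mm (y) x 10 mm, fixed on the bench, with four clip places 66 mm apart along y, thinnest at +y. Origin at the centre of its underside. Each place has two pairs of sprung steel clips, 10 mm wide, 33 mm either side of its middle; the 56 mm between them is free for fingers down to the board.
- clip1 (a point): Centre of the red knife's handle when clipped in, 45 mm above the bench; the handle then lies along this point's x. Clip for 14 mm handles, the end towards the press, with a red mark on the board. Lips (tops 55 mm above the bench) give way when the handle is pressed straight down with about 10 N and snap over it; an unclipped handle stands 13 to 17 mm too high.
- clip2 (a point): Centre of the yellow knife's handle when clipped in, 45 mm above the bench; the handle then lies along this point's x. Clip for 18 mm handles, next to the red one, with a yellow mark on the board. Lips (tops 55 mm above the bench) give way when the handle is pressed straight down with about 10 N and snap over it; an unclipped handle stands 13 to 17 mm too high.
- clip3 (a point): Centre of the green knife's handle when clipped in, 45 mm above the bench; the handle then lies along this point's x. Clip for 22 mm handles, next to the blue one, with a green mark on the board. Lips (tops 56 mm above the bench) give way when the handle is pressed straight down with about 10 N and snap over it; an unclipped handle stands 13 to 17 mm too high.
- clip4 (a point): Centre of the blue knife's handle when clipped in, 45 mm above the bench; the handle then lies along this point's x. Clip for 26 mm handles, the end away from the press, with a blue mark on the board. Lips (tops 56 mm above the bench) give way when the handle is pressed straight down with about 10 N and snap over it; an unclipped handle stands 13 to 17 mm too high.
- knife1: Mosaic knife with a red handle, 14 mm thick, 88 mm long along its x axis: a square grip for the middle 44 mm (14 x 14 mm), round ends of 14 mm diameter. A thin steel blade, 18 mm wide and 3 mm thick, goes on to 72 mm (its round end to about 81) on the +x side. Origin on the axis at the middle of the handle (7 mm above the bench when lying). 60 g. May be absent.
- knife2: Mosaic knife with a yellow handle, 18 mm thick, 88 mm long along its x axis: a square grip for the middle 44 mm (18 x 18 mm), round ends of 18 mm diameter. A thin steel blade, 22 mm wide and 3 mm thick, goes on to 72 mm (its round end to about 83) on the +x side. Origin on the axis at the middle of the handle (9 mm above the bench when lying). 60 g. May be absent.
- knife3: Mosaic knife with a green handle, 22 mm thick, 88 mm long along its x axis: a square grip for the middle 44 mm (22 x 22 mm), round ends of 22 mm diameter. A thin steel blade, 26 mm wide and 3 mm thick, goes on to 72 mm (its round end to about 85) on the +x side. Origin on the axis at the middle of the handle (11 mm above the bench when lying). 60 g. May be absent.
- knife4: Mosaic knife with a blue handle, 26 mm thick, 88 mm long along its x axis: a square grip for the middle 44 mm (26 x 26 mm), round ends of 26 mm diameter. A thin steel blade, 30 mm wide and 3 mm thick, goes on to 72 mm (its round end to about 87) on the +x side. Origin on the axis at the middle of the handle (13 mm above the bench when lying). 60 g. May be absent.
- spray: White glue bottle, 50 mm in diameter and 130 mm tall, standing to the right of the rail (-y side); origin at its underside. Bystander.
There are look-alikes about, which are no part of the job. There is more than one size of the knife2; the one meant has the size given above.

How it is judged:
On the way, in this order (a step that is already met when the one before it is completed fails the run):
1. the panel lies flat on the pulled-out bed between the lips, let go (x of panel in the frame of bed_top between -0.014 and 0.014 m and y of panel in the frame of bed_top between -0.012 and 0.012 m and z of panel in the frame of bed_top below 0.004 m and angle between the y axis of panel and the y axis of bed_top, either way round below 0.2 rad and angle between panel's own z axis and vertical below 0.15 rad and value of joint bed below 0.04 m and contact force between the fingers and panel below 0.1 N), for 0.2 s.
2. the bed, with the panel on it, is pushed home (x of panel in the frame of bed_top between -0.014 and 0.014 m and y of panel in the frame of bed_top between -0.012 and 0.012 m and z of panel in the frame of bed_top below 0.004 m and angle between the y axis of panel and the y axis of bed_top, either way round below 0.2 rad and angle between panel's own z axis and vertical below 0.15 rad and value of joint bed above 0.114 m), for 0.2 s.
3. the lever is pulled to the end of its stroke (all of step 2 and value of joint lever above 0.83 rad), for 0.2 s.
4. the lever is back up at rest (value of joint lever below 0.06 rad), for 0.2 s.
At the end, for the whole second after the job is handed in: Panel face up on the bed (within 14 mm in x, 12 in y, 0.2 rad); bed within 6 mm of home; lever within 0.06 rad of rest; each knife present at rest, fully down in the clip of its colour (handle centre within 9 mm along, 3 across, 3 in height of the clip site; in line within 0.09 rad) (all of step 2 and value of joint lever below 0.06 rad and x of knife1 in the frame of clip1 between -0.009 and 0.009 m and y of knife1 in the frame of clip1 between -0.003 and 0.003 m and z of knife1 in the frame of clip1 between -0.003 and 0.003 m and angle between the x axis of knife1 and the x axis of clip1, either way round below 0.09 rad and linear speed of each of knife1, knife2, knife3, knife4 below 0.02 m/s and x of knife2 in the frame of clip2 between -0.009 and 0.009 m and y of knife2 in the frame of clip2 between -0.003 and 0.003 m and z of knife2 in the frame of clip2 between -0.003 and 0.003 m and angle between the x axis of knife2 and the x axis of clip2, either way round below 0.09 rad and x of knife3 in the frame of clip3 between -0.009 and 0.009 m and y of knife3 in the frame of clip3 between -0.003 and 0.003 m and z of knife3 in the frame of clip3 between -0.003 and 0.003 m and angle between the x axis of knife3 and the x axis of clip3, either way round below 0.09 rad and x of knife4 in the frame of clip4 between -0.009 and 0.009 m and y of knife4 in the frame of clip4 between -0.003 and 0.003 m and z of knife4 in the frame of clip4 between -0.003 and 0.003 m and angle between the x axis of knife4 and the x axis of clip4, either way round below 0.09 rad); the robot touches nothing.
It fails at once if the lever flies back up (faster than 1.4 rad/s) (velocity of joint lever below -1.4 rad/s).
It fails at once if the white bottle is knocked over (angle between spray's own z axis and vertical above 0.6 rad).
Of knife1, knife2, knife3, knife4 only 3 to 4 are there at a start; the rules pass over those that are not, and their reading is None.
At some moment in a run one of knife1, knife2, knife3, knife4 may be knocked a few centimetres aside while the robot is not near it.
It also fails if it takes over 210 s, if anything falls off the work surface, if the arm or the gripper's body presses on something with over 40 N, if the wrist force passes 120 N, or if a joint passes its speed limit or range.

## Working session

There is one attempt and no reset: what is moved stays moved. The work goes in short steps, Python scripts to look and compute and a tool call to move; the robot and the scene stay as the last step left them, time stands still between calls to the robot, and variables do not carry over. Pictures are saved under pics/ and viewed, about 12 in all and at most 16, crops included, and the job is handed in when it is done.

Besides the shell and the picture viewer there is one more tool, called after ">>>" as name(argument=value, ...) on one line, values as JSON. send_rows: Moves the arm, as the interface text tells. Its arguments: {"type":"object","properties":{"translation":{"type":"array"},"rotation":{"type":"array"},"grip":{"type":"array"},"squeeze":{"type":"number"}},"required":["translation","rotation","grip"]}

```bash
mkdir -p pics; ls; cat > h.py <<'E'
import numpy as np,cv2
from scipy.spatial.transform import Rotation as R
from plant import ctrl,eyes,ticket
def shot(n,f=None):
    c=eyes.read_camera(n)
    if f: cv2.imwrite(f,c["image"])
    np.savez('%s.npz'%n,**{k:np.array(v) for k,v in c.items()})
    return c
def load(n): return dict(np.load('%s.npz'%n))
def rot(c):
    o=np.array(c["orientation"]); return o if o.shape==(3,3) else R.from_quat(o).as_matrix()
def pix(c,u,v,z):
    d=rot(c)@np.linalg.solve(c["mtx"],[u,v,1.]); p=np.array(c["xyz"]); return p+d*(z-p[2])/d[2]
def proj(c,p):
    q=c["mtx"]@(rot(c).T@(np.array(p)-c["xyz"])); return q[:2]/q[2]
E
python3 - <<'E'
from h import *
for n in("top","side"):
    c=shot(n); print(n,c["xyz"],c["orientation"],c["mtx"].tolist())
    cv2.imwrite(f'pics/{n}0.png',cv2.resize(c["image"],(800,600),interpolation=cv2.INTER_CUBIC))
s=ctrl.get_state();print(s)
E
```

```text
pics
top [ 0.41479145 -0.02169919  1.39219329] [-0.69969013  0.7140343  -0.00984888  0.02217531] [[481.84158481037844, 0.0, 258.55091535077037], [0.0, 481.84158481037844, 192.22386059134158], [0.0, 0.0, 1.0]]
side [ 0.21731912 -0.81825618  1.24110981] [ 0.93038174 -0.15026184  0.05954167 -0.32903798] [[488.71634010416824, 0.0, 253.34332648238268], [0.0, 488.71634010416824, 194.2291516320631], [0.0, 0.0, 1.0]]
{'time': 0.1, 'qpos': array([-1.48499073e+00,  2.87101121e-01,  1.57807661e+00, -8.06274659e-06,
        1.27858448e+00, -1.49986407e-01]), 'dq': array([ 0.00271754, -0.00229345, -0.00313336,  0.00067008, -0.00137493,
        0.00115013]), 'joint_efforts': array([ 7.01319950e-04, -4.07297409e+01, -2.93699169e+01, -1.42300719e-04,
        3.42664775e-03,  6.11761564e-06]), 'eef_pos': array([ 0.15767185, -0.65569971,  0.23004455]), 'tcp_rot': array([ 9.93057591e-01,  1.17624163e-01,  3.09478632e-05, -1.08434648e-03]), 'contact_force': array([-0.44870543,  0.86558539,  0.16213397]), 'wrist_torque': array([ 0.02678858, -0.02744617,  0.00797301]), 'opening': 1.0010318167297354}
```

View pics/top0.png

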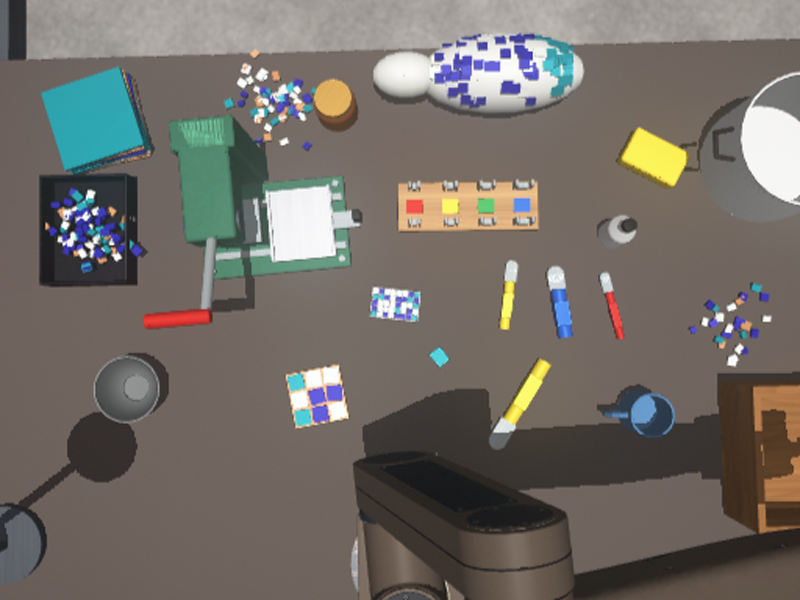

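View pics/side0.png

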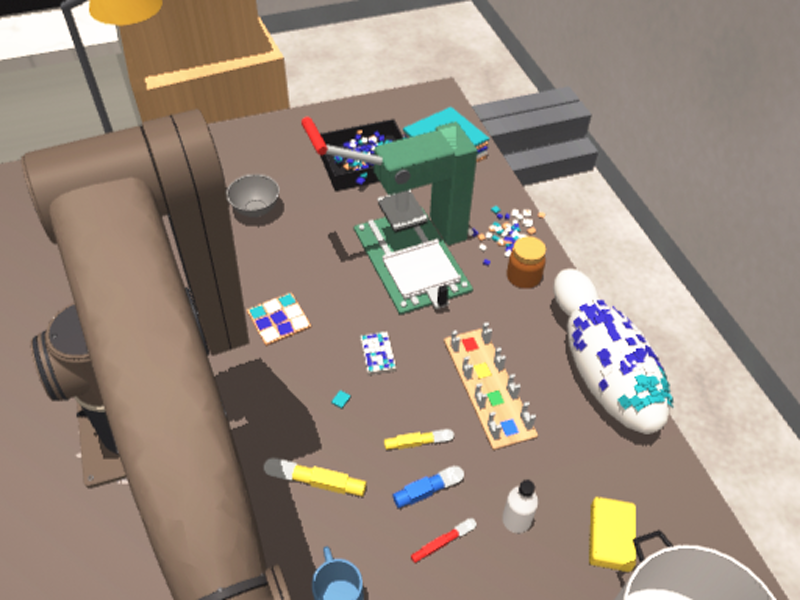

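```bash
cat > m.py <<'E'
from h import *
def blobs(c,lo,hi,z,amin=60,box=None):
    hsv=cv2.cvtColor(c["image"],cv2.COLOR_BGR2HSV); m=cv2.inRange(hsv,lo,hi)
    m=cv2.morphologyEx(m,cv2.MORPH_CLOSE,np.ones((3,3)))
    n,l,st,ce=cv2.connectedComponentsWithStats(m); out=[]
    for i in range(1,n):
        if st[i,4]<amin: continue
        v,u=np.nonzero(l==i); P=np.array([pix(c,a,b,z)[:2] for a,b in zip(u,v)])
        (r,sz,an)=cv2.minAreaRect((P*1000).astype(np.float32))
        b=cv2.boxPoints((r,sz,an)); e=b[1]-b[0]; f=b[2]-b[1]; e=e if np.hypot(*e)>np.hypot(*f) else f
        out.append((ce[i].round(1),np.round(r,1),np.round(sorted(sz),1),round(np.degrees(np.arctan2(e[1],e[0]))%180,1)))
    return out
COL=dict(red=((0,150,80),(8,255,255)),yel=((22,150,100),(34,255,255)),blu=((103,150,90),(116,255,255)),grn=((50,120,60),(75,255,255)))
E
python3 - <<'E'
from m import *
for n in("top","side"):
    c=load(n)
    for k,(lo,hi) in COL.items():
        for b in blobs(c,lo,hi,.010): print(n,k,*b)
c=load("top")
def up(n,x0,y0,x1,y1,s): 
    i=load(n)["image"][y0:y1,x0:x1]; return cv2.resize(i,None,fx=s,fy=s,interpolation=cv2.INTER_CUBIC)
cv2.imwrite('pics/crop1.png',up("top",110,95,360,275,3.2))
cv2.imwrite('pics/crop2.png',up("side",190,60,380,260,3))
E
```

```text
top red [264.9 132. ] [651.3 -20.3] [23.3 28.9] 88.7
top red [393.3 201.5] [ 443.2 -382.7] [14.6 86.3] 12.9
top red [113.3 203.6] [453.6 421. ] [ 26.4 125.7] 94.0
top yel [418.2 100.9] [ 731.6 -462.9] [ 76.9 112.5] 61.5
top yel [288.3 131.3] [651.2 -88.1] [20.3 25.9] 88.7
top yel [336.8 249.6] [ 308.6 -219.4] [ 27.7 125.6] 147.6
top blu [333.5 130.5] [ 651.2 -217.6] [20.3 25.9] 88.7
top blu [359.4 200.1] [ 449.1 -286.6] [26.1 86.8] 7.4
top grn [310.5 131.3] [ 649.8 -151.5] [20.3 25.9] 88.7
side red [200.9  86.4] [527.9 708.6] [ 30.1 152.5] 94.3
side red [300.4 220. ] [656.1 -19.2] [24.9 29.7] 88.8
side red [277.6 348.8] [ 446.1 -382.3] [16.5 88.9] 12.6
side yel [260.4 282.9] [ 467.9 -186.2] [21.8 86. ] 171.4
side yel [213. 310.] [ 310.8 -217.2] [ 33.1 128.4] 151.7
side yel [391.3 344.3] [ 736.4 -457. ] [ 73.9 121.7] 60.2
side blu [325.4 273. ] [ 653.9 -216.4] [22.2 25.3] 87.3
side blu [267.3 313.7] [ 453.5 -282. ] [31.8 90.2] 9.5
side grn [316.6 254.2] [ 654.8 -150. ] [22.5 26.1] 90.3
```

View pics/crop1.png

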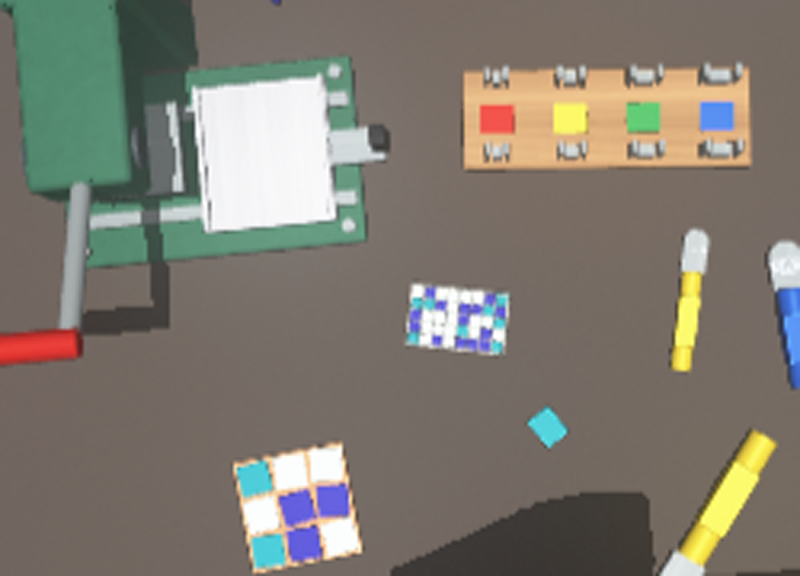

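View pics/crop2.png

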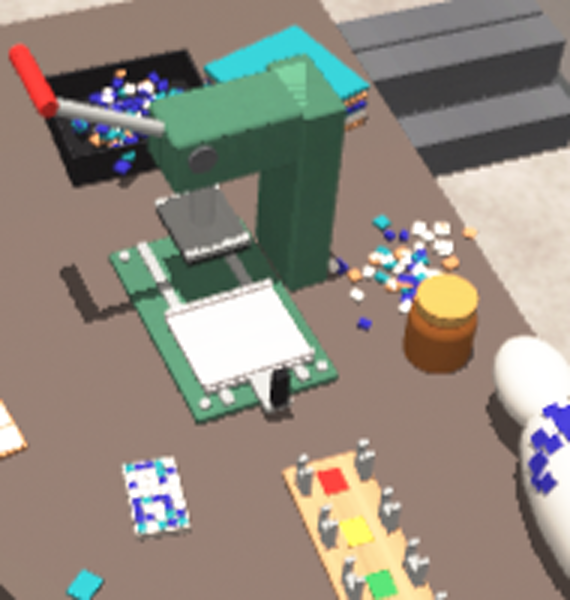

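```bash
python3 - <<'E'
from m import *
for n in("top","side"):
    c=load(n)
    def reg(lo,hi,z,bx,k):
        d=dict(c); im=c["image"].copy(); x0,y0,x1,y1=bx; m=np.zeros(im.shape[:2],bool); m[y0:y1,x0:x1]=1; im[~m]=(60,70,80); d["image"]=im
        for b in blobs(d,lo,hi,z,80): print(n,k,*b)
    if n=="top":
        reg((0,0,150),(179,60,255),.026,(165,115,220,172),'bed')
        reg((10,60,120),(22,200,255),.010,(250,110,350,155),'rail')
        hsv=cv2.cvtColor(c["image"],cv2.COLOR_BGR2HSV); print(hsv[180:200:4,326])
        reg((20,100,100),(36,255,255),.014,(310,160,340,215),'yel2')
        bxp=(232,180,275,210)
    else: bxp=(225,205,260,245)
    # panel: differs from brown bench
    reg((0,0,135),(179,255,255),.012,bxp,'panel'); reg((80,60,90),(140,255,255),.012,bxp,'panelB')
c=load("top");d=load("side")
for nm,u,v,z in[('handle',227.7,137.5,.075),('leverend1',135.5,203,.33),('lever0',93,206,.33)]:
    pass
cr=lambda u,v:(110+u/3.2,95+v/3.2)
cs=lambda u,v:(190+u/3,60+v/3)
for nm,u,v,z in[('handletop',378,136,.075),('bed TL',193,88,.026),('bed BL',206,231,.026),('TR',321,77,.026),('BR',335,218,.026),('railTL',464,71,.01),('railBL',466,168,.01),('railTR',748,67,.01),('railBR',751,165,.01),('panelTL',412,285,.012),('BL',407,347,.012),('TR',508,292,.012),('BR',503,354,.012)]:
    print(nm,pix(c,*cr(u,v),z).round(4))
for nm,u,v,z in[('handletop',281,371,.075),('panT',122,463,.012),('panTR',174,457,.012),('BR',189,527,.012),('BL',138,536,.012)]:
    print('side',nm,pix(d,*cs(u,v),z).round(4))
# lever bar triangulation of both ends
def tri(a,b):
    A=[];B=[]
    for k,(u,v) in((c,a),(d,b)):
        D=rot(k)@np.linalg.solve(k["mtx"],[u,v,1.]);D/=np.linalg.norm(D);M=np.eye(3)-np.outer(D,D);A.append(M);B.append(M@k["xyz"])
    return np.linalg.solve(sum(A),sum(B))
s=.64
print('lev -y end',tri((210*s,317*s),(323*s,149*s)),'+y',tri((145*s,321*s),(307*s,122*s)))
E
```

```text
top bed [193.5 142.6] [627.2 188.8] [149.5 154.6] 89.1
top rail [297.5 131.8] [ 650.9 -118.6] [ 92.1 259.9] 89.6
[[ 29 144 242]
 [ 29 154 252]
 [ 30 141 252]
 [ 30 145 252]
 [ 30 145 252]]
top yel2 [324.2 195. ] [ 465.6 -185.7] [19.1 88. ] 171.4
top panel [252.4 194.2] [472.4  19.2] [57.7 89.4] 82.5
top panelB [241.6 192.4] [476.4  52.1] [26.5 50.5] 142.0
top panelB [260.3 195.8] [468.9  -2. ] [40.9 51.2] 171.7
side panel [242.  224.5] [478.   21.9] [108.1 147.7] 71.9
side panelB [242.2 230.6] [473.6  -1.7] [41.8 50.7] 173.2
handletop [0.6273 0.0815 0.075 ]
bed TL [0.6822 0.2505 0.026 ]
bed BL [0.5535 0.2403 0.026 ]
TR [0.6895 0.1355 0.026 ]
BR [0.5626 0.1249 0.026 ]
railTL [0.6951 0.0077 0.01  ]
railBL [0.607  0.0077 0.01  ]
railTR [ 0.6927 -0.2483  0.01  ]
railBR [ 0.6039 -0.2485  0.01  ]
panelTL [0.5022 0.0581 0.012 ]
BL [0.4467 0.0636 0.012 ]
TR [ 0.4941 -0.0278  0.012 ]
BR [ 0.4387 -0.0222  0.012 ]
side handletop [0.6361 0.0854 0.075 ]
side panT [0.4559 0.0678 0.012 ]
side panTR [0.5099 0.0584 0.012 ]
side BR [ 0.4967 -0.0303  0.012 ]
side BL [ 0.4445 -0.0247  0.012 ]
lev -y end [0.44936413 0.27153806 0.32706299] +y [0.44448735 0.36790394 0.31867977]
```

Candidates, in 800×600 top pixels:
- **Panel:** the small panel at (395,304) measures 58×89 mm. The coaster at (317,396) is a look-alike.
- **Yellow knife:** the one at (508,296) measures 19×88 mm. The other at (522,403) is 28×126 mm, so it is a look-alike.
- **Other knives:** red is at (612,306) and blue at (560,300). There is no green knife, so its clip stays empty.

The crops confirm these. The bed centre is about (0.623, 0.188), yawed 4.4°.

>>> send_rows(translation=[[1,0,0],[1,0,0],[1,0,0],[1,0,0],[1,0,0]], rotation=[[0,0,-0.95],[0,0,-0.95],[0,0,-0.95],[0,0,-0.95],[0,0,-0.95]], grip=[85,85,85,85,85], squeeze=40)

```text
time: 0.72
eef_pos: [0.2956, -0.5973, 0.2305]
tcp_rot: [0.947, 0.321, 0.0, -0.001]
contact_force: [-0.1, 0.5, 0.3]
opening: 0.992
```

>>> send_rows(translation=[[1,0,0],[1,0,0],[1,0,0],[1,0,0],[1,0,0]], rotation=[[0,0,-0.95],[0,0,-0.95],[0,0,-0.95],[0,0,-0.95],[0,0,-0.95]], grip=[85,85,85,85,85])

```text
time: 1.35
eef_pos: [0.3973, -0.4884, 0.2305]
tcp_rot: [0.861, 0.509, 0.0, -0.001]
contact_force: [0.0, -1.0, -0.5]
opening: 0.996
```

>>> send_rows(translation=[[1,0,0],[1,0,0],[1,0,0],[1,0,0],[1,0,0]], rotation=[[0,0,-0.95],[0,0,-0.95],[0,0,-0.95],[0,0,-0.95],[0,0,-0.95]], grip=[85,85,85,85,85])

```text
time: 1.98
eef_pos: [0.4466, -0.3479, 0.2307]
tcp_rot: [0.738, 0.675, 0.0, -0.001]
contact_force: [-0.6, -0.1, -0.7]
opening: 0.998
```

>>> send_rows(translation=[[1,0,0.3],[1,0,0.3],[1,0,0.3],[1,0,0.3],[1,0,0.3]], rotation=[[0,0,0],[0,0,0],[0,0,0],[0,0,0],[0,0,0]], grip=[85,85,85,85,85])

```text
time: 2.6
eef_pos: [0.46, -0.1985, 0.1856]
tcp_rot: [0.739, 0.674, -0.0, -0.0]
contact_force: [0.1, 0.1, 0.4]
opening: 0.993
```

>>> send_rows(translation=[[1,0,0.3],[1,0,0.3],[1,0,0.3],[1,0,0.3],[1,0,0.3]], rotation=[[0,0,0],[0,0,0],[0,0,0],[0,0,0],[0,0,0]], grip=[85,85,85,85,85])

```text
time: 3.22
eef_pos: [0.4736, -0.0493, 0.1407]
tcp_rot: [0.739, 0.674, -0.0, -0.0]
contact_force: [1.0, -0.5, -0.2]
opening: 0.991
```

>>> send_rows(translation=[[1,0,0.3],[1,-0.2,0.3],[0,0,0],[0,0,0]], rotation=[[0,0,0],[0,0,0],[0,0,0],[0,0,0]], grip=[85,85,85,85])

```text
time: 3.72
eef_pos: [0.4736, 0.0096, 0.1234]
tcp_rot: [0.739, 0.674, -0.0, 0.0]
contact_force: [-0.5, -0.7, -0.6]
opening: 0.996
```

```bash
cat >> h.py <<'E'
def go(x,y,z,yaw=None):
    "print tool-frame move (units) to world target; yaw = angle of tool y axis, deg"
    s=ctrl.get_state(); q=R.from_quat(s["tcp_rot"]); M=q.as_matrix(); p=s["eef_pos"]
    cur=np.degrees(np.arctan2(M[1,1],M[0,1]))
    if yaw is None: yaw=cur
    dy=(yaw-cur+90)%180-90
    d=M.T@(np.array([x,y,z])-p)/.030
    M2=(R.from_rotvec([0,0,np.radians(dy)])*q).as_matrix(); d2=M2.T@(np.array([x,y,z])-p)/.030
    print('t',s["time"].__round__(2),'pos',p.round(4),'yaw',cur.round(2),'tilt',np.degrees(np.arccos(-M[2,2])).round(2),'units now',d.round(2),'after turn',d2.round(2),'turn units',round(-dy/5,2),'q6',s["qpos"][5].round(2),'F',np.round(s["contact_force"],1),'op',round(s["opening"]*85.4,1))
E
python3 -c "
from h import *
go(.4735,.0185,.004,-5.5)"
```

```text
t 3.73 pos [0.4736 0.0096 0.1234] yaw -5.22 tilt 0.02 units now [ 0.3  -0.03  3.98] after turn [ 0.3  -0.03  3.98] turn units 0.06 q6 -0.1 F [-0.5 -0.7 -0.6] op 85.1
```

>>> send_rows(translation=[[0.3,0,1],[0,0,1],[0,0,1],[0,0,0.7],[0,0,0.4]], rotation=[[0,0,0],[0,0,0],[0,0,0],[0,0,0],[0,0,0]], grip=[85,85,85,85,85])

```text
time: 4.35
eef_pos: [0.4743, 0.0179, -0.0004]
tcp_rot: [0.739, 0.673, -0.0, -0.0]
contact_force: [0.5, 0.4, 0.7]
opening: 0.996
```

>>> send_rows(translation=[[0,0,0],[0,0,0],[0,0,0],[0,0,0],[0,0,0]], rotation=[[0,0,0],[0,0,0],[0,0,0],[0,0,0],[0,0,0]], grip=[45,45,45,45,45], squeeze=40)

```text
time: 4.97
eef_pos: [0.4755, 0.0186, 0.0015]
tcp_rot: [0.739, 0.674, 0.001, 0.001]
contact_force: [-0.4, -1.4, 6.4]
opening: 0.642
```

>>> send_rows(translation=[[0,0,-0.3],[0,0,-1],[0,0,-1],[0,0,0],[0,0,0]], rotation=[[0,0,0],[0,0,0],[0,0,0],[0,0,0],[0,0,0]], grip=[45,45,45,45,45])

```text
time: 5.6
eef_pos: [0.4732, 0.0192, 0.0681]
tcp_rot: [0.739, 0.674, -0.001, -0.001]
contact_force: [0.6, -1.0, -2.3]
opening: 0.642
```

```bash
python3 -c "
from h import *
c=shot('side');d=shot('top')
a=cv2.resize(c['image'][130:300,170:350],None,fx=2.2,fy=2.2,interpolation=2);b=cv2.resize(d['image'][100:270,180:350],None,fx=2.2,fy=2.2,interpolation=2)
cv2.imwrite('pics/g1.png',np.hstack([a,b]))
go(.623,.188,.12,4.4)"
```

```text
t 5.7 pos [0.4728 0.0192 0.0676] yaw -5.24 tilt 0.2 units now [ 6.06  4.46 -1.76] after turn [ 5.23  5.42 -1.76] turn units -1.93 q6 -0.08 F [-0.3 -0.6 -2. ] op 54.7
```

View pics/g1.png

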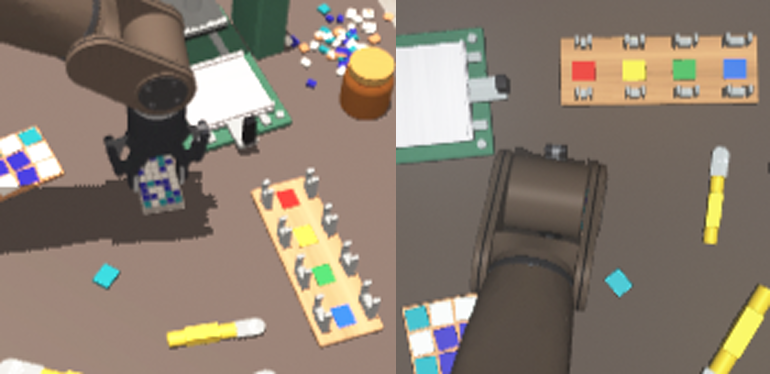

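```bash
cat >> h.py <<'E'
def tri(c,d,a,b):
    A=[];B=[]
    for k,(u,v) in((c,a),(d,b)):
        D=rot(k)@np.linalg.solve(k["mtx"],[u,v,1.]);D/=np.linalg.norm(D);M=np.eye(3)-np.outer(D,D);A.append(M);B.append(M@k["xyz"])
    return np.linalg.solve(sum(A),sum(B)).round(4)
cr=lambda u,v:(110+u/3.2,95+v/3.2)
cs=lambda u,v:(190+u/3,60+v/3)
E
python3 -c "
from h import *
c=load('top');d=load('side')
print('head corner -x-y top',tri(c,d,cr(130,186),cs(157,105)))
for z in(.2,.25,.3): print(z,pix(c,*cr(130,186),z),pix(c,*cr(118,0),z), pix(d,*cs(203,157),z), pix(d,*cs(305,125),z))
print('ram plate -y edge', [tri(c,d,cr(183,100),cs(248,238)),tri(c,d,cr(177,190),cs(187,257))])
"
```

```text
head corner -x-y top [0.5524 0.2348 0.3316]
0.2 [0.57230039 0.26601225 0.2       ] [0.71911942 0.2740351  0.2       ] [0.6183617  0.29207875 0.2       ] [0.74022996 0.30713503 0.2       ]
0.25 [0.56569454 0.25394577 0.25      ] [0.70635605 0.26163215 0.25      ] [0.59910136 0.23875417 0.25      ] [0.71511682 0.25308736 0.25      ]
0.3 [0.55908869 0.2418793  0.3       ] [0.69359269 0.2492292  0.3       ] [0.57984102 0.18542958 0.3       ] [0.69000367 0.19903969 0.3       ]
ram plate -y edge [array([0.6543, 0.2407, 0.1177]), array([0.584 , 0.2492, 0.1018])]
```

>>> send_rows(translation=[[0,0,-0.8],[0,0,-0.8],[0,0,0]], rotation=[[0,0,-1],[0,0,-0.9],[0,0,0]], grip=[45,45,45])

```text
time: 6.08
eef_pos: [0.4752, 0.0188, 0.1179]
tcp_rot: [0.681, 0.733, 0.001, 0.001]
contact_force: [0.7, 0.2, -2.3]
opening: 0.641
```

```bash
python3 -c "
from h import *
go(.6235,.183,.12,4.4)"
```

```text
t 6.08 pos [0.4752 0.0188 0.1179] yaw 4.21 tilt 0.14 units now [ 5.1   5.33 -0.06] after turn [ 5.08  5.35 -0.06] turn units -0.04 q6 -0.25 F [ 0.7  0.2 -2.3] op 54.7
```

>>> send_rows(translation=[[0.85,0.89,0],[0.85,0.89,0],[0.85,0.89,0],[0.85,0.89,0],[0.85,0.89,0]], rotation=[[0,0,0],[0,0,0],[0,0,0],[0,0,0],[0,0,0]], grip=[45,45,45,45,45])

```text
time: 6.7
eef_pos: [0.5974, 0.1567, 0.1143]
tcp_rot: [0.681, 0.732, -0.002, -0.001]
contact_force: [-0.7, -0.4, -0.6]
opening: 0.64
```

>>> send_rows(translation=[[0.85,0.89,0],[0,0,0.4],[0,0,0.4],[0,0,0.4],[0,0,0]], rotation=[[0,0,0],[0,0,0],[0,0,0],[0,0,0],[0,0,0]], grip=[45,45,45,45,45])

```text
time: 7.32
eef_pos: [0.6209, 0.1825, 0.079]
tcp_rot: [0.681, 0.733, -0.002, -0.001]
contact_force: [0.1, -1.1, -1.6]
opening: 0.639
```

```bash
python3 -c "
from h import *
go(.6235,.183,.0285,4.4)
c=shot('side');d=shot('top')
a=cv2.resize(c['image'][80:220,190:330],None,fx=2.8,fy=2.8,interpolation=2);b=cv2.resize(d['image'][80:220,110:250],None,fx=2.8,fy=2.8,interpolation=2)
cv2.imwrite('pics/g2.png',np.hstack([a,b]))"
```

```text
t 7.33 pos [0.6209 0.1825 0.079 ] yaw 4.2 tilt 0.25 units now [0.01 0.1  1.68] after turn [0.01 0.1  1.68] turn units -0.04 q6 0.06 F [ 0.1 -1.1 -1.6] op 54.6
```

View pics/g2.png

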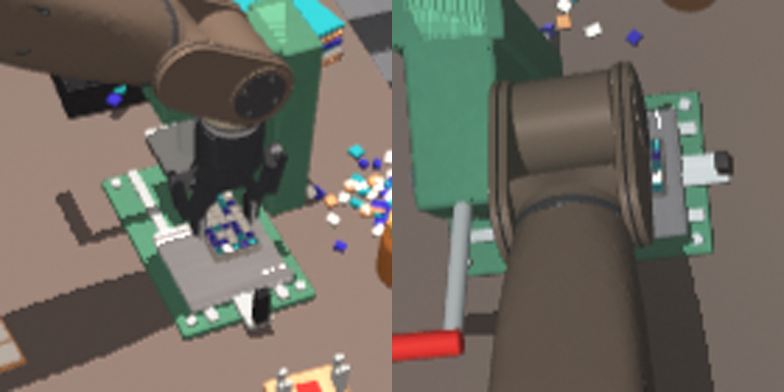

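The panel is held flat over the bed, at about (228,225) in the left crop, and the gripper is clear of the head and ram. I'll lower it.

>>> send_rows(translation=[[0,0.1,0.5],[0,0,0.5],[0,0,0.4],[0,0,0.2],[0,0,0]], rotation=[[0,0,0],[0,0,0],[0,0,0],[0,0,0],[0,0,0]], grip=[45,45,45,45,45])

```text
time: 8.05
eef_pos: [0.6252, 0.1836, 0.0324]
tcp_rot: [0.68, 0.733, -0.001, -0.0]
contact_force: [-0.1, 0.4, -1.4]
opening: 0.639
```

>>> send_rows(translation=[[0,0,0.1],[0,0,0]], rotation=[[0,0,0],[0,0,0]], grip=[45,45])

```text
time: 8.3
eef_pos: [0.6259, 0.1837, 0.0306]
tcp_rot: [0.68, 0.733, 0.0, 0.0]
contact_force: [-0.3, 0.6, -1.3]
opening: 0.636
```

>>> send_rows(translation=[[0,0,0],[0,0,0],[0,0,0],[0,0,0]], rotation=[[0,0,0],[0,0,0],[0,0,0],[0,0,0]], grip=[66,74,74,74])

```text
time: 8.8
eef_pos: [0.6258, 0.1836, 0.0305]
tcp_rot: [0.68, 0.733, 0.0, 0.0]
contact_force: [0.5, -0.3, -0.5]
opening: 0.867
```

>>> send_rows(translation=[[0,0,-1],[0,0,-1],[0,0,-1],[-1,0,-0.3],[-1,0,0]], rotation=[[0,0,0],[0,0,0],[0,0,0],[0,0,0],[0,0,0]], grip=[74,74,74,60,50])

```text
time: 9.43
eef_pos: [0.631, 0.1235, 0.1312]
tcp_rot: [0.68, 0.733, 0.001, 0.001]
contact_force: [-0.4, -0.9, 0.4]
opening: 0.589
```

>>> send_rows(translation=[[-1,0,0],[-1,0,0],[-1,0,0],[-1,0,0],[0,0,0]], rotation=[[0,0,0],[0,0,0],[0,0,0],[0,0,0],[0,0,0]], grip=[50,50,50,50,50])

```text
time: 10.05
eef_pos: [0.6393, 0.0023, 0.1294]
tcp_rot: [0.681, 0.732, 0.0, 0.0]
contact_force: [-0.9, 0.3, 1.0]
opening: 0.584
```

```bash
python3 -c "
from h import *
go(.632,.083,.05,4.4)
c=shot('side');d=shot('top')
a=cv2.resize(c['image'][80:220,190:330],None,fx=2.8,fy=2.8,interpolation=2);b=cv2.resize(d['image'][80:220,130:270],None,fx=2.8,fy=2.8,interpolation=2)
cv2.imwrite('pics/g3.png',np.hstack([a,b]))"
```

```text
t 10.05 pos [0.6393 0.0023 0.1294] yaw 4.09 tilt 0.02 units now [ 2.7  -0.05  2.65] after turn [ 2.7  -0.04  2.65] turn units -0.06 q6 -0.23 F [-0.9  0.3  1. ] op 49.9
```

View pics/g3.png

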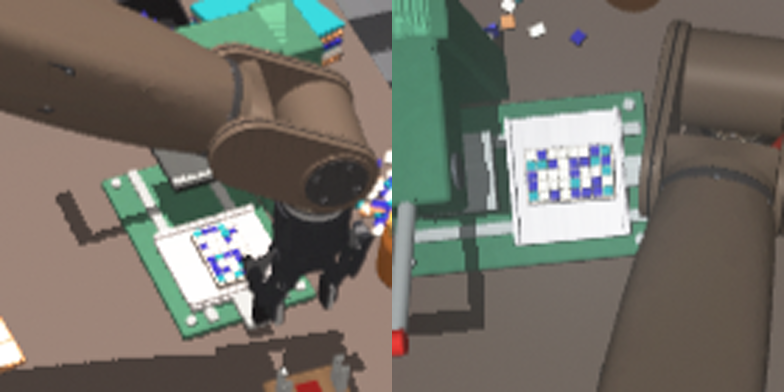

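The panel lies flat between the lips, at about (571,172) in the right crop. The bed spans 508 to 630 there. Next I'll push the bed from behind its handle with the fingers shut.

>>> send_rows(translation=[[0.7,-0.05,0],[0.7,0,0],[0,0,0.6],[0,0,0.6],[0,0,0.6]], rotation=[[0,0,0],[0,0,0],[0,0,0],[0,0,0],[0,0,0]], grip=[0,0,0,0,0])

```text
time: 10.78
eef_pos: [0.6337, 0.0458, 0.0731]
tcp_rot: [0.68, 0.733, -0.001, -0.001]
contact_force: [0.6, 0.4, 0.5]
opening: 0.003
```

>>> send_rows(translation=[[0,0,0.6],[0,0,0.1],[0.3,0,0],[0.2,0,0],[0.2,0,0]], rotation=[[0,0,0],[0,0,0],[0,0,0],[0,0,0],[0,0,0]], grip=[0,0,0,0,0])

```text
time: 11.4
eef_pos: [0.6335, 0.0672, 0.0553]
tcp_rot: [0.68, 0.733, 0.0, 0.001]
contact_force: [-0.3, -4.6, 0.9]
opening: -0.0
```

>>> send_rows(translation=[[0.25,0,0],[0.25,0,0],[0.25,0,0],[0.25,0,0],[0.25,0,0]], rotation=[[0,0,0],[0,0,0],[0,0,0],[0,0,0],[0,0,0]], grip=[0,0,0,0,0])

```text
time: 12.02
eef_pos: [0.6302, 0.1047, 0.0544]
tcp_rot: [0.68, 0.733, 0.0, 0.0]
contact_force: [1.3, -2.4, 0.6]
opening: 0.004
```

>>> send_rows(translation=[[0.3,0,0],[0.3,0,0],[0.3,0,0],[0.3,0,0],[0.3,0,0]], rotation=[[0,0,0],[0,0,0],[0,0,0],[0,0,0],[0,0,0]], grip=[0,0,0,0,0])

```text
time: 12.65
eef_pos: [0.6267, 0.1497, 0.0543]
tcp_rot: [0.68, 0.733, -0.0, -0.0]
contact_force: [1.3, -2.2, 1.4]
opening: -0.001
```

>>> send_rows(translation=[[0.2,0,0],[0.2,0,0],[0.2,0,0],[0.1,0,0],[0,0,0]], rotation=[[0,0,0],[0,0,0],[0,0,0],[0,0,0],[0,0,0]], grip=[0,0,0,0,0])

```text
time: 13.28
eef_pos: [0.6247, 0.1706, 0.054]
tcp_rot: [0.68, 0.733, -0.0, -0.001]
contact_force: [0.3, -0.9, -0.8]
opening: 0.002
```

>>> send_rows(translation=[[0.1,0,0],[0.1,0,0],[0.1,0,0],[0.1,0,0],[0,0,0]], rotation=[[0,0,0],[0,0,0],[0,0,0],[0,0,0],[0,0,0]], grip=[0,0,0,0,0])

```text
time: 13.9
eef_pos: [0.6247, 0.1719, 0.0542]
tcp_rot: [0.679, 0.734, -0.008, 0.005]
contact_force: [-0.7, -28.4, 3.0]
opening: 0.003
```

Contact at 28 N means the bed has reached its stop, after about 107 mm of push. I'll back off and move to the lever.

>>> send_rows(translation=[[-0.6,0,0],[-0.6,0,-0.5],[0,0,-1],[0,0,-1],[0,0,-1]], rotation=[[0,0,0],[0,0,0],[0,0,0],[0,0,0],[0,0,0]], grip=[0,0,0,0,0])

```text
time: 14.52
eef_pos: [0.6271, 0.1464, 0.1616]
tcp_rot: [0.68, 0.733, 0.001, 0.0]
contact_force: [-0.1, -0.4, 0.0]
opening: -0.001
```

>>> send_rows(translation=[[0,-1,-1],[0,-1,-1],[0,-1,-1],[0,-1,-1],[0,-1,-1]], rotation=[[0,0,0],[0,0,0],[0,0,0],[0,0,0],[0,0,0]], grip=[60,60,60,60,60])

```text
time: 15.15
eef_pos: [0.4762, 0.1353, 0.3115]
tcp_rot: [0.68, 0.733, 0.001, 0.0]
contact_force: [-0.2, -0.1, 0.9]
opening: 0.702
```

>>> send_rows(translation=[[0,0,-1],[0,0,-1],[0,0,-1],[0,0,0],[0,0,0]], rotation=[[0,0,0],[0,0,0],[0,0,0],[0,0,0],[0,0,0]], grip=[60,60,60,60,60])

```text
time: 15.78
eef_pos: [0.4769, 0.1351, 0.3986]
tcp_rot: [0.68, 0.733, -0.0, -0.0]
contact_force: [0.3, -0.3, -0.6]
opening: 0.703
```

```bash
python3 -c "
from h import *
go(.446,.338,.40,4.4)
c=shot('side');d=shot('top')
a=cv2.resize(c['image'][60:200,180:320],None,fx=2.8,fy=2.8,interpolation=2);b=cv2.resize(d['image'][100:240,70:210],None,fx=2.8,fy=2.8,interpolation=2)
cv2.imwrite('pics/g4.png',np.hstack([a,b]))"
```

```text
t 15.78 pos [0.4769 0.1351 0.3986] yaw 4.28 tilt 0.05 units now [ 6.82 -0.52 -0.05] after turn [ 6.82 -0.51 -0.05] turn units -0.02 q6 -0.0 F [ 0.3 -0.3 -0.6] op 60.0
```

View pics/g4.png

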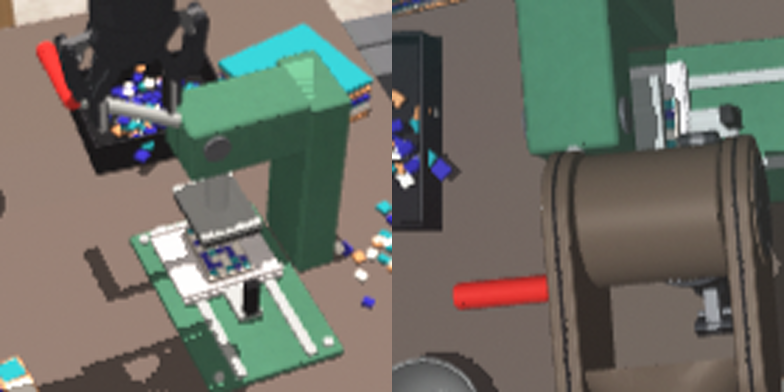

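The bed is home with the panel under the ram. Next is the lever.

>>> send_rows(translation=[[1,-0.1,0],[1,-0.1,0],[1,-0.1,0],[1,-0.1,0],[1,-0.1,0]], rotation=[[0,0,0],[0,0,0],[0,0,0],[0,0,0],[0,0,0]], grip=[60,60,60,60,60])

```text
time: 16.5
eef_pos: [0.4507, 0.2843, 0.3976]
tcp_rot: [0.68, 0.733, -0.001, -0.001]
contact_force: [0.2, 0.3, -0.6]
opening: 0.706
```

>>> send_rows(translation=[[1,0,0],[0.8,0,0],[0,0,0],[0,0,0]], rotation=[[0,0,0],[0,0,0],[0,0,0],[0,0,0]], grip=[60,60,60,60])

```text
time: 17.0
eef_pos: [0.4472, 0.3368, 0.3983]
tcp_rot: [0.68, 0.733, -0.001, -0.0]
contact_force: [0.3, 0.0, -0.3]
opening: 0.7
```

>>> send_rows(translation=[[0,0,0.8],[0,0,0.8],[0,0,0.8],[0,0,0.8],[0,0,0]], rotation=[[0,0,0],[0,0,0],[0,0,0],[0,0,0],[0,0,0]], grip=[60,60,60,60,60])

```text
time: 17.62
eef_pos: [0.4464, 0.3358, 0.3007]
tcp_rot: [0.681, 0.732, -0.003, -0.001]
contact_force: [-0.6, 0.0, 0.1]
opening: 0.703
```

>>> send_rows(translation=[[0,0,0],[0,0,0],[0,0,0],[0,0,0],[0,0,0]], rotation=[[0,0,0],[0,0,0],[0,0,0],[0,0,0],[0,0,0]], grip=[40,20,10,10,10], squeeze=60)

```text
time: 18.25
eef_pos: [0.4452, 0.3371, 0.3054]
tcp_rot: [0.68, 0.733, -0.002, -0.002]
contact_force: [-8.3, -2.1, 4.6]
opening: 0.232
```

>>> send_rows(translation=[[0,-0.15,0.3],[0,-0.15,0.3],[0,-0.14,0.4],[0,-0.14,0.4],[0,0,0]], rotation=[[0,0,0],[0,0,0],[0,0,0],[0,0,0],[0,0,0]], grip=[10,10,10,10,10])

```text
time: 18.88
eef_pos: [0.4292, 0.336, 0.2644]
tcp_rot: [0.68, 0.733, 0.0, 0.0]
contact_force: [-7.0, -3.9, 8.3]
opening: 0.235
```

>>> send_rows(translation=[[0,-0.08,0.4],[0,-0.08,0.4],[0,0,0.4],[0,0,0.4],[0,0,0]], rotation=[[0,0,0],[0,0,0],[0,0,0],[0,0,0],[0,0,0]], grip=[10,10,10,10,10])

```text
time: 19.5
eef_pos: [0.4228, 0.3355, 0.2149]
tcp_rot: [0.68, 0.733, -0.003, -0.002]
contact_force: [-10.4, -3.0, 7.5]
opening: 0.235
```

>>> send_rows(translation=[[0,0.05,0.4],[0,0.05,0.4],[0,0.1,0.4],[0,0.15,0.4],[0,0,0]], rotation=[[0,0,0],[0,0,0],[0,0,0],[0,0,0],[0,0,0]], grip=[10,10,10,10,10])

```text
time: 20.12
eef_pos: [0.4296, 0.3359, 0.164]
tcp_rot: [0.68, 0.733, -0.007, -0.005]
contact_force: [-16.5, -2.4, 6.5]
opening: 0.235
```

>>> send_rows(translation=[[0,0,0.15],[0,0,0.15],[0,0,0.1],[0,0,0],[0,0,0]], rotation=[[0,0,0],[0,0,0],[0,0,0],[0,0,0],[0,0,0]], grip=[10,10,10,10,10])

```text
time: 20.75
eef_pos: [0.4327, 0.3362, 0.1545]
tcp_rot: [0.68, 0.733, -0.004, -0.002]
contact_force: [-11.3, -2.5, 7.0]
opening: 0.238
```

```bash
python3 -c "
from h import *
go(.446,.338,.3054,4.4)
c=shot('side')
a=cv2.resize(c['image'][60:220,160:340],None,fx=3.2,fy=3.2,interpolation=2)
cv2.imwrite('pics/g5.png',a)"
```

```text
t 20.75 pos [0.4327 0.3362 0.1545] yaw 4.3 tilt 0.48 units now [ 0.02  0.41 -5.04] after turn [ 0.02  0.41 -5.04] turn units -0.02 q6 0.4 F [-11.3  -2.5   7. ] op 20.3
```

View pics/g5.png

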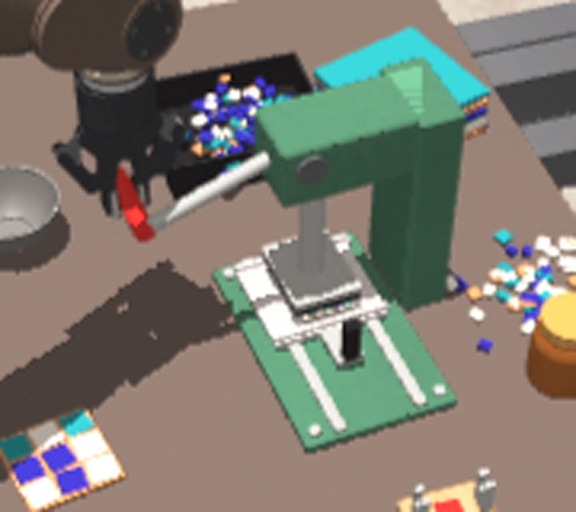

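>>> send_rows(translation=[[0,0.05,0.1],[0,0,0.1],[0,0,0],[0,0,0]], rotation=[[0,0,0],[0,0,0],[0,0,0],[0,0,0]], grip=[10,10,10,10])

```text
time: 21.3
eef_pos: [0.4347, 0.3364, 0.1494]
tcp_rot: [0.68, 0.733, -0.003, -0.001]
contact_force: [-13.5, -4.3, 10.1]
opening: 0.231
```

>>> send_rows(translation=[[0,0.05,0.15],[0,0,0.15],[0,0,0],[0,0,0]], rotation=[[0,0,0],[0,0,0],[0,0,0],[0,0,0]], grip=[10,10,10,10])

```text
time: 21.8
eef_pos: [0.4354, 0.3365, 0.1466]
tcp_rot: [0.68, 0.733, -0.005, -0.003]
contact_force: [-25.5, -11.4, 37.5]
opening: 0.237
```

```bash
python3 -c "
from h import *
c=shot('side');d=shot('top')
a=cv2.resize(c['image'][100:150,180:280],None,fx=5,fy=5,interpolation=2);b=cv2.resize(d['image'][150:230,60:160],None,fx=5,fy=5,interpolation=2)
cv2.imwrite('pics/g6.png',np.vstack([a,b])[:600])"
```

```text
(no output)
```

View pics/g6.png

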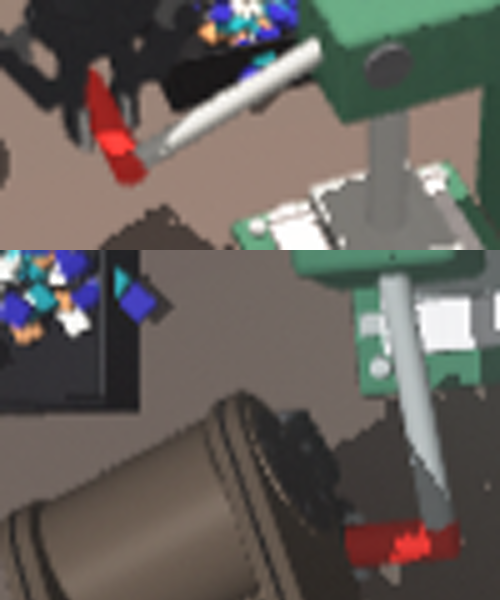

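At the stop, at 37 N. I'll ease it up slowly now, at about 0.4 rad/s.

>>> send_rows(translation=[[0,-0.1,-0.15],[0,-0.1,-0.2],[0,-0.08,-0.2],[0,-0.08,-0.25],[0,-0.08,-0.25]], rotation=[[0,0,0],[0,0,0],[0,0,0],[0,0,0],[0,0,0]], grip=[10,10,10,10,10])

```text
time: 22.52
eef_pos: [0.4271, 0.3359, 0.1718]
tcp_rot: [0.68, 0.733, 0.002, 0.001]
contact_force: [1.3, -2.2, 6.8]
opening: 0.233
```

>>> send_rows(translation=[[0,-0.05,-0.25],[0,-0.03,-0.28],[0,-0.03,-0.28],[0,-0.03,-0.28],[0,0,-0.28]], rotation=[[0,0,0],[0,0,0],[0,0,0],[0,0,0],[0,0,0]], grip=[10,10,10,10,10])

```text
time: 23.15
eef_pos: [0.4229, 0.3356, 0.2115]
tcp_rot: [0.68, 0.733, 0.002, 0.001]
contact_force: [6.1, -0.6, 3.2]
opening: 0.232
```

>>> send_rows(translation=[[0,0,-0.28],[0,0,-0.28],[0,0.05,-0.28],[0,0.05,-0.28],[0,0.05,-0.28]], rotation=[[0,0,0],[0,0,0],[0,0,0],[0,0,0],[0,0,0]], grip=[10,10,10,10,10])

```text
time: 23.78
eef_pos: [0.4298, 0.336, 0.2521]
tcp_rot: [0.681, 0.733, 0.005, 0.003]
contact_force: [18.5, 2.9, -5.9]
opening: 0.235
```

>>> send_rows(translation=[[0,0.09,-0.27],[0,0.09,-0.27],[0,0.1,-0.25],[0,0.1,-0.2],[0,0,0]], rotation=[[0,0,0],[0,0,0],[0,0,0],[0,0,0],[0,0,0]], grip=[10,10,10,10,10])

```text
time: 24.4
eef_pos: [0.4403, 0.3366, 0.2797]
tcp_rot: [0.681, 0.732, 0.003, 0.002]
contact_force: [16.8, 3.9, -9.2]
opening: 0.238
```

>>> send_rows(translation=[[0,0.2,-0.1],[0,0.15,-0.15],[0,0.1,-0.2],[0,0.1,-0.2],[0,0,0]], rotation=[[0,0,0],[0,0,0],[0,0,0],[0,0,0],[0,0,0]], grip=[10,10,10,10,10])

```text
time: 25.02
eef_pos: [0.445, 0.337, 0.2908]
tcp_rot: [0.679, 0.734, -0.012, -0.008]
contact_force: [-13.2, 1.9, -21.5]
opening: 0.234
```

>>> send_rows(translation=[[0,0,0.1],[0,0,0],[0,0,0]], rotation=[[0,0,0],[0,0,0],[0,0,0]], grip=[10,10,10])

```text
time: 25.4
eef_pos: [0.445, 0.3371, 0.2905]
tcp_rot: [0.679, 0.734, -0.012, -0.007]
contact_force: [-15.3, 0.7, -14.0]
opening: 0.233
```

>>> send_rows(translation=[[0,0,0],[0,0,0],[0,0,0],[0,0,0],[0,0,0]], rotation=[[0,0,0],[0,0,0],[0,0,0],[0,0,0],[0,0,0]], grip=[24,28,36,50,60])

```text
time: 26.02
eef_pos: [0.4544, 0.338, 0.3005]
tcp_rot: [0.68, 0.733, 0.002, 0.001]
contact_force: [0.1, -0.5, 0.1]
opening: 0.705
```

>>> send_rows(translation=[[0,0,-1],[0,0,-1],[0,0,-1],[0,0,-0.5],[0,0,0]], rotation=[[0,0,0],[0,0,0],[0,0,0],[0,0,0],[0,0,0]], grip=[60,60,60,60,60])

```text
time: 26.65
eef_pos: [0.4541, 0.3379, 0.4056]
tcp_rot: [0.68, 0.733, 0.001, 0.001]
contact_force: [-0.3, 0.8, -0.7]
opening: 0.7
```

>>> send_rows(translation=[[-1,0,0],[-1,0,0],[-1,0,0],[-1,0,0],[-1,0,0]], rotation=[[0,0,1],[0,0,1],[0,0,1],[0,0,1],[0,0,1]], grip=[60,60,60,60,60])

```text
time: 27.28
eef_pos: [0.4382, 0.1885, 0.402]
tcp_rot: [0.824, 0.567, -0.001, -0.0]
contact_force: [-0.2, -0.1, 0.2]
opening: 0.703
```

```bash
python3 -c "
from m import *
c=shot('side');d=shot('top')
a=cv2.resize(c['image'],None,fx=1.2,fy=1.2)[60:,120:];b=cv2.resize(d['image'],None,fx=1.2,fy=1.2)
cv2.imwrite('pics/s2.png',cv2.resize(c['image'],(800,600),interpolation=2))
print(*[b for b in blobs(c,*COL['red'],.01)],'(rest: [200.9  86.4])')
go(.467,-.186,.3,-98.6)"
```

```text
(array([201.7,  87.4]), array([527.7, 707. ]), array([ 30.7, 149.4]), np.float32(94.6)) (array([300.4, 220. ]), array([656.1, -19.2]), array([24.9, 29.7]), np.float32(88.8)) (array([268.9, 358.6]), array([ 415.8, -399.5]), array([16., 88.]), np.float32(8.3)) (rest: [200.9  86.4])
t 27.38 pos [0.4381 0.1878 0.4026] yaw -20.93 tilt 0.13 units now [-11.29   5.36   3.43] after turn [ 2.82 12.18  3.4 ] turn units 15.53 q6 0.56 F [-0.4 -1.4  0.7] op 59.8
```

View pics/s2.png

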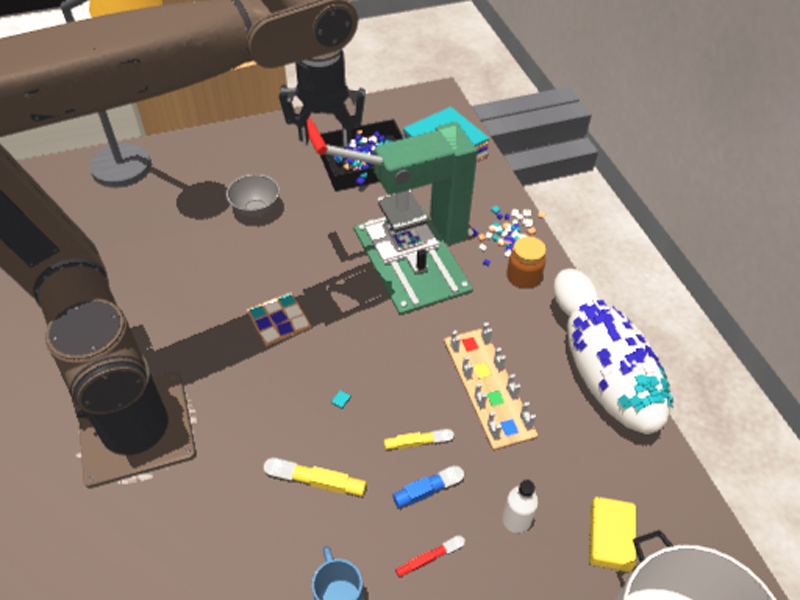

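The lever is back at rest and the bed is home with the panel on it. The red knife has been knocked to about (0.416, -0.40). Next I'll fetch the yellow knife.

>>> send_rows(translation=[[0,0.3,0],[0,0.3,0],[0,0.3,0],[0,0.3,0],[0,0.3,0]], rotation=[[0,0,1],[0,0,1],[0,0,1],[0,0,1],[0,0,1]], grip=[50,50,50,50,50])

```text
time: 28.0
eef_pos: [0.4773, 0.1673, 0.4025]
tcp_rot: [0.927, 0.376, -0.001, -0.0]
contact_force: [-0.1, -0.2, -0.1]
opening: 0.586
```

>>> send_rows(translation=[[0,0.9,0.5],[0,0.9,0.5],[0,0.9,0.5],[0,0.9,0.5],[0,0.9,0.5]], rotation=[[0,0,1],[0,0,1],[0,0,1],[0,0,1],[0,0,1]], grip=[50,50,50,50,50])

```text
time: 28.62
eef_pos: [0.5528, 0.0561, 0.3268]
tcp_rot: [0.986, 0.167, -0.001, -0.001]
contact_force: [-0.7, 0.7, -1.0]
opening: 0.587
```

>>> send_rows(translation=[[0,1,0.8],[0,1,0.8],[0,1,0.8],[0,1,0.8],[0,1,0.8]], rotation=[[0,0,1],[0,0,1],[0,0,1],[0,0,1],[0,0,1]], grip=[50,50,50,50,50])

```text
time: 29.25
eef_pos: [0.5763, -0.0909, 0.2067]
tcp_rot: [0.999, -0.051, -0.001, -0.0]
contact_force: [0.3, 0.1, -0.4]
opening: 0.584
```

>>> send_rows(translation=[[0,0,0],[0,0,0]], rotation=[[0,0,0.5],[0,0,0]], grip=[50,50])

```text
time: 29.5
eef_pos: [0.5761, -0.0905, 0.2073]
tcp_rot: [0.997, -0.071, -0.001, -0.0]
contact_force: [0.5, 0.9, 1.2]
opening: 0.584
```

```bash
python3 -c "
from m import *
for n in('top','side'):
  c=shot(n)
  for k,lo,z in(('yel',(20,100,100),.014),('blu',COL['blu'][0],.02),('red',COL['red'][0],.011)):
    for b in blobs(c,lo,((36,255,255) if k=='yel' else COL[k][1]),z): 
      if b[2][1]>60: print(n,k,*b)
go(.467,-.186,.1,-98.6)"
```

```text
top yel [418.2 100.8] [ 730.6 -461.8] [ 80.6 113.9] 60.7
top yel [324.2 195. ] [ 465.6 -185.7] [19.1 88. ] 171.4
top yel [337.2 250. ] [ 308.8 -218.7] [ 29.5 128.6] 147.5
top blu [359.4 200. ] [ 448.8 -284.5] [26.1 86.2] 7.8
top red [399.6 212.2] [ 412.8 -399.4] [14.6 86.9] 8.9
top red [113.3 203.6] [453.5 420.7] [ 26.3 125.7] 94.2
side yel [82.7  6.2] [ 154.7 1448. ] [ 92.5 149.5] 99.8
side yel [143.3  42.1] [ 380.1 1071.1] [ 42.9 256.4] 4.9
side yel [338.7 158.4] [879.2 180.8] [61.4 66.4] 162.0
side yel [261.1 281.6] [ 468.4 -186.6] [28.4 89. ] 171.5
side yel [210.4 306.9] [ 311.7 -216.5] [ 38.1 130.8] 146.9
side yel [391.7 341.7] [ 734.6 -457.5] [ 74.3 123.4] 60.2
side blu [267.3 313.7] [ 451.5 -286.3] [31.5 89.5] 9.5
side red [268.9 358.6] [ 415.6 -399.9] [16. 88.] 8.3
t 29.6 pos [ 0.5765 -0.0903  0.2086] yaw -98.14 tilt 0.03 units now [-3.16  3.68  3.62] after turn [-3.13  3.7   3.62] turn units 0.09 q6 1.38 F [0.4 0.4 0. ] op 50.3
```

>>> send_rows(translation=[[-0.79,0.92,0.6],[-0.79,0.92,0.6],[-0.79,0.92,0.6],[-0.79,0.92,0.6],[0,0,0]], rotation=[[0,0,0],[0,0,0],[0,0,0],[0,0,0],[0,0,0]], grip=[50,50,50,50,50])

```text
time: 30.22
eef_pos: [0.465, -0.1864, 0.1357]
tcp_rot: [0.997, -0.073, -0.001, -0.001]
contact_force: [0.1, 0.9, -0.1]
opening: 0.585
```

```bash
python3 -c "
from m import *
go(.467,-.186,.004,-98.6)"
```

```text
t 30.23 pos [ 0.465  -0.1864  0.1357] yaw -98.32 tilt 0.17 units now [ 0.08 -0.02  4.39] after turn [ 0.08 -0.02  4.39] turn units 0.06 q6 1.13 F [ 0.1  0.9 -0.1] op 50.0
```

>>> send_rows(translation=[[0.08,0,1],[0,0,1],[0,0,1],[0,0,0.9],[0,0,0.45]], rotation=[[0,0,0],[0,0,0],[0,0,0],[0,0,0],[0,0,0]], grip=[50,50,50,50,50])

```text
time: 30.85
eef_pos: [0.4699, -0.186, 0.006]
tcp_rot: [0.997, -0.071, -0.0, -0.0]
contact_force: [0.1, -0.2, 0.4]
opening: 0.582
```

>>> send_rows(translation=[[0,0,0],[0,0,0],[0,0,0],[0,0,0],[0,0,0]], rotation=[[0,0,0],[0,0,0],[0,0,0],[0,0,0],[0,0,0]], grip=[5,5,5,5,5], squeeze=80)

```text
time: 31.48
eef_pos: [0.4704, -0.1875, 0.0081]
tcp_rot: [0.997, -0.072, 0.001, 0.001]
contact_force: [0.6, 1.5, 6.3]
opening: 0.177
```

>>> send_rows(translation=[[0,0,-0.3],[0,0,-1],[0,0,-1],[0,0,-1],[0,0,-1]], rotation=[[0,0,0],[0,0,0],[0,0,-0.5],[0,0,-0.5],[0,0,-0.58]], grip=[5,5,5,5,5])

```text
time: 32.1
eef_pos: [0.4685, -0.1867, 0.1364]
tcp_rot: [1.0, -0.002, -0.0, -0.0]
contact_force: [-0.9, -0.6, -0.6]
opening: 0.182
```

```bash
python3 -c "
from m import *
go(.653,-.0865,.1,-90.4)"
```

```text
t 32.1 pos [ 0.4685 -0.1867  0.1364] yaw -90.25 tilt 0.05 units now [ 6.14 -3.37  1.21] after turn [ 6.13 -3.38  1.21] turn units 0.03 q6 0.99 F [-0.9 -0.6 -0.6] op 15.5
```

```bash
python3 -c "
from m import *
S=dict(top=[(264.9,132),(288.3,131.3),(310.5,131.3),(333.5,130.5)],side=[(300.4,220),None,(316.6,254.2),(325.4,273)])
for n in S:
  c=load(n)
  hsv=cv2.cvtColor(c['image'],cv2.COLOR_BGR2HSV)
  print(n,[pix(c,*p,.0105)[:2].round(4) for p in S[n] if p])
c=load('top')
im=c['image'].astype(int); 
# rail edges along y at rows 124 and 140: colour wood
for v in(125,138): print(v,[tuple(im[v,u]) for u in list(range(250,260))],[tuple(im[v,u]) for u in range(338,350)])
"
```

```text
top [array([ 0.6513, -0.02  ]), array([ 0.6517, -0.0875]), array([ 0.6503, -0.1514]), array([ 0.6511, -0.2176])]
side [array([ 0.6561, -0.0195]), array([ 0.6547, -0.1503]), array([ 0.6536, -0.2166])]
125 [(np.int64(96), np.int64(104), np.int64(115)), (np.int64(95), np.int64(104), np.int64(115)), (np.int64(96), np.int64(104), np.int64(115)), (np.int64(97), np.int64(104), np.int64(116)), (np.int64(89), np.int64(106), np.int64(126)), (np.int64(134), np.int64(186), np.int64(230)), (np.int64(136), np.int64(189), np.int64(233)), (np.int64(136), np.int64(188), np.int64(233)), (np.int64(136), np.int64(189), np.int64(232)), (np.int64(137), np.int64(191), np.int64(234))] [(np.int64(135), np.int64(188), np.int64(232)), (np.int64(136), np.int64(187), np.int64(232)), (np.int64(135), np.int64(187), np.int64(232)), (np.int64(136), np.int64(188), np.int64(232)), (np.int64(136), np.int64(187), np.int64(232)), (np.int64(138), np.int64(191), np.int64(234)), (np.int64(94), np.int64(114), np.int64(138)), (np.int64(96), np.int64(103), np.int64(114)), (np.int64(96), np.int64(103), np.int64(114)), (np.int64
[... 456 characters left out ...]
(np.int64(134), np.int64(184), np.int64(230)), (np.int64(133), np.int64(185), np.int64(230)), (np.int64(133), np.int64(184), np.int64(229))] [(np.int64(116), np.int64(160), np.int64(204)), (np.int64(115), np.int64(159), np.int64(203)), (np.int64(134), np.int64(165), np.int64(196)), (np.int64(168), np.int64(192), np.int64(216)), (np.int64(128), np.int64(169), np.int64(212)), (np.int64(131), np.int64(179), np.int64(226)), (np.int64(105), np.int64(137), np.int64(171)), (np.int64(97), np.int64(106), np.int64(118)), (np.int64(97), np.int64(104), np.int64(114)), (np.int64(97), np.int64(104), np.int64(115)), (np.int64(97), np.int64(104), np.int64(115)), (np.int64(97), np.int64(104), np.int64(115))]
```

>>> send_rows(translation=[[0.9,-0.5,0],[0.9,-0.5,0],[0.9,-0.5,0],[0.9,-0.5,0],[0.9,-0.5,0]], rotation=[[0,0,0],[0,0,0],[0,0,0],[0,0,0],[0,0,0]], grip=[5,5,5,5,5])

```text
time: 32.72
eef_pos: [0.6048, -0.1121, 0.1353]
tcp_rot: [1.0, -0.003, -0.001, -0.0]
contact_force: [0.5, -0.7, -0.7]
opening: 0.185
```

>>> send_rows(translation=[[0.9,-0.5,0],[0.85,-0.4,0],[0,0,0],[0,0,0]], rotation=[[0,0,0],[0,0,0],[0,0,0],[0,0,0]], grip=[5,5,5,5])

```text
time: 33.22
eef_pos: [0.6562, -0.0861, 0.1351]
tcp_rot: [1.0, -0.003, -0.001, -0.0]
contact_force: [-0.7, -0.8, -0.6]
opening: 0.181
```

```bash
python3 -c "
from m import *
go(.656,-.0865,.07,-90.4)
c=shot('side')
cv2.imwrite('pics/s3.png',cv2.resize(c['image'][190:330,240:400],None,fx=4,fy=4,interpolation=2))"
```

```text
t 33.23 pos [ 0.6562 -0.0861  0.1351] yaw -90.34 tilt 0.1 units now [-0.    0.01  2.17] after turn [-0.    0.01  2.17] turn units 0.01 q6 1.29 F [-0.7 -0.8 -0.6] op 15.5
```

View pics/s3.png

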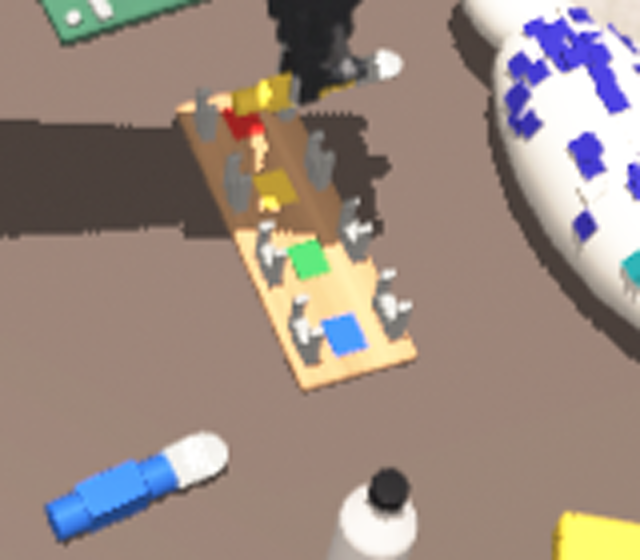

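Yellow is held level over its clip. Its mark is at about (275,188) in the crop. I'll press it down.

>>> send_rows(translation=[[0,0,0.9],[0,0,0.8],[0,0,0.5],[0,0,0.2],[0,0,0.2]], rotation=[[0,0,0],[0,0,0],[0,0,0],[0,0,0],[0,0,0]], grip=[5,5,5,5,5])

```text
time: 33.9
eef_pos: [0.6578, -0.0863, 0.0583]
tcp_rot: [1.0, -0.003, 0.001, 0.0]
contact_force: [-0.9, 0.7, 4.0]
opening: 0.18
```

>>> send_rows(translation=[[0,0,0.15],[0,0,0.15],[0,0,0.1],[0,0,0]], rotation=[[0,0,0],[0,0,0],[0,0,0],[0,0,0]], grip=[5,5,5,5])

```text
time: 34.4
eef_pos: [0.6581, -0.0861, 0.0457]
tcp_rot: [1.0, -0.003, 0.001, 0.0]
contact_force: [2.8, -0.2, -4.6]
opening: 0.183
```

>>> send_rows(translation=[[0,0,0.1],[0,0,0.1],[0,0,0],[0,0,0]], rotation=[[0,0,0],[0,0,0],[0,0,0],[0,0,0]], grip=[5,5,5,5])

```text
time: 34.9
eef_pos: [0.6576, -0.0862, 0.0439]
tcp_rot: [1.0, -0.003, -0.001, 0.0]
contact_force: [-7.9, 2.0, 17.2]
opening: 0.182
```

>>> send_rows(translation=[[0,0,0],[0,0,0],[0,0,0],[0,0,-0.3],[0,0,-1]], rotation=[[0,0,0],[0,0,0],[0,0,0],[0,0,0],[0,0,0]], grip=[20,26,32,32,32])

```text
time: 35.52
eef_pos: [0.6555, -0.0855, 0.0768]
tcp_rot: [1.0, -0.003, -0.003, -0.001]
contact_force: [-0.5, -0.7, 0.0]
opening: 0.376
```

>>> send_rows(translation=[[0,0,-1],[0,0,-1],[-0.9,0.9,-0.7],[-0.9,0.9,0],[-0.9,0.9,0]], rotation=[[0,0,0],[0,0,0],[0,0,-0.5],[0,0,-0.5],[0,0,-0.6]], grip=[32,32,50,50,50])

```text
time: 36.15
eef_pos: [0.5789, -0.1707, 0.1608]
tcp_rot: [0.998, 0.068, 0.001, 0.0]
contact_force: [-0.0, -0.2, 0.3]
opening: 0.584
```

>>> send_rows(translation=[[-0.9,0.9,0],[-0.9,0.9,0],[-0.9,0.9,0],[0,0,0],[0,0,0]], rotation=[[0,0,0],[0,0,0],[0,0,0],[0,0,0],[0,0,0]], grip=[50,50,50,50,50])

```text
time: 36.78
eef_pos: [0.5103, -0.2608, 0.16]
tcp_rot: [0.998, 0.067, 0.0, -0.0]
contact_force: [0.0, 0.3, -0.2]
opening: 0.581
```

```bash
python3 -c "
from m import *
for n in('top','side'):
  c=shot(n)
  for k,lo,z in(('yel',(20,100,100),.045),('blu',COL['blu'][0],.02),('red',COL['red'][0],.011)):
    for b in blobs(c,lo,((36,255,255) if k=='yel' else COL[k][1]),z,30): 
      if b[1][1]<0 and b[1][0]>350 and b[1][0]<700: print(n,k,*b)
cv2.imwrite('pics/s4.png',cv2.resize(c['image'][190:370,220:400],None,fx=3.2,fy=3.2,interpolation=2))
go(.450,-.286,.1,-82.3)"
```

```text
top yel [288.1 129. ] [653.8 -85.2] [28.1 87.8] 178.7
top blu [334.  130.5] [ 649.4 -217.7] [20.2 22.9] 88.7
top red [264.9 132. ] [651.2 -20.3] [23.2 28.9] 88.7
top red [400.2 215.3] [ 405.3 -399.9] [15.5 71.9] 8.4
side yel [315.3 229.9] [669.  -91.6] [36.2 73.3] 31.4
side blu [325.4 273. ] [ 650.4 -221.3] [22.1 25.1] 87.3
side blu [267.6 313.5] [ 451.5 -286.4] [32.6 89.9] 12.0
side red [268.9 358.6] [ 415.6 -399.9] [16. 88.] 8.3
t 36.88 pos [ 0.5105 -0.2602  0.1598] yaw -82.28 tilt 0.02 units now [-2.12  0.58  1.99] after turn [-2.12  0.58  1.99] turn units 0.0 q6 0.79 F [0.9 0.1 1.1] op 50.2
```

View pics/s4.png

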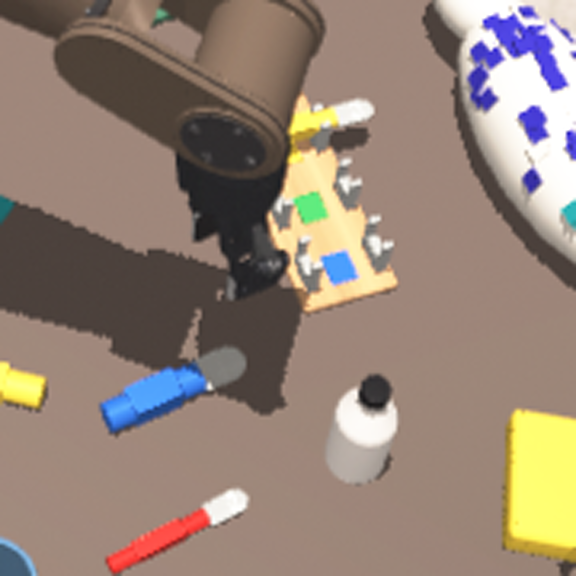

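Yellow reads (0.654, -0.085) at clip height, so it is seated. Blue is next.

>>> send_rows(translation=[[-0.7,0.2,0.4],[-0.7,0.2,0.4],[-0.7,0.18,0.4],[0,0,0.8],[0,0,0]], rotation=[[0,0,0],[0,0,0],[0,0,0],[0,0,0],[0,0,0]], grip=[50,50,50,50,50])

```text
time: 37.5
eef_pos: [0.4491, -0.2849, 0.0977]
tcp_rot: [0.998, 0.067, -0.002, -0.002]
contact_force: [-0.2, -0.2, -0.3]
opening: 0.583
```

>>> send_rows(translation=[[0,0,1],[0,0,1],[0,0,0.7],[0,0,0.25],[0,0,0]], rotation=[[0,0,0],[0,0,0],[0,0,0],[0,0,0],[0,0,0]], grip=[50,50,50,50,50])

```text
time: 38.12
eef_pos: [0.4505, -0.2866, 0.0116]
tcp_rot: [0.998, 0.067, 0.0, 0.0]
contact_force: [0.8, -0.2, 0.1]
opening: 0.587
```

>>> send_rows(translation=[[0,0,0],[0,0,0],[0,0,0],[0,0,0],[0,0,0]], rotation=[[0,0,0],[0,0,0],[0,0,0],[0,0,0],[0,0,0]], grip=[10,10,10,10,10])

```text
time: 38.75
eef_pos: [0.4509, -0.2875, 0.0128]
tcp_rot: [0.998, 0.067, 0.001, 0.001]
contact_force: [0.2, 1.0, 5.9]
opening: 0.28
```

>>> send_rows(translation=[[0,0,-0.3],[0,0,-1],[0,0,-1],[0,0,-1],[0,0,-1]], rotation=[[0,0,0],[0,0,0.5],[0,0,0.5],[0,0,0.62],[0,0,0]], grip=[10,10,10,10,10])

```text
time: 39.38
eef_pos: [0.4494, -0.2863, 0.1411]
tcp_rot: [1.0, -0.004, -0.0, -0.0]
contact_force: [0.1, -0.7, 0.1]
opening: 0.276
```

```bash
python3 -c "
from m import *
go(.6535,-.218,.14,-90.4)"
```

```text
t 39.38 pos [ 0.4494 -0.2863  0.1411] yaw -90.46 tilt 0.03 units now [ 6.78 -2.33  0.03] after turn [ 6.79 -2.33  0.03] turn units -0.01 q6 0.82 F [ 0.1 -0.7  0.1] op 23.6
```

>>> send_rows(translation=[[0.97,-0.33,0],[0.97,-0.33,0],[0.97,-0.33,0],[0.97,-0.33,0],[0.97,-0.33,0]], rotation=[[0,0,0],[0,0,0],[0,0,0],[0,0,0],[0,0,0]], grip=[10,10,10,10,10])

```text
time: 40.0
eef_pos: [0.5962, -0.2377, 0.14]
tcp_rot: [1.0, -0.004, -0.0, -0.0]
contact_force: [-0.7, 0.4, -0.3]
opening: 0.281
```

>>> send_rows(translation=[[0.97,-0.33,0],[0.97,-0.33,0],[0,0,0.6],[0,0,0.6],[0,0,0]], rotation=[[0,0,0],[0,0,0],[0,0,0],[0,0,0],[0,0,0]], grip=[10,10,10,10,10])

```text
time: 40.62
eef_pos: [0.6511, -0.2183, 0.1003]
tcp_rot: [1.0, -0.004, -0.003, -0.002]
contact_force: [0.2, 0.2, -0.7]
opening: 0.282
```

```bash
python3 -c "
from m import *
go(.654,-.218,.045,-90.4)"
```

```text
t 40.62 pos [ 0.6511 -0.2183  0.1003] yaw -90.48 tilt 0.41 units now [ 0.11 -0.    1.84] after turn [ 0.11 -0.    1.84] turn units -0.02 q6 1.11 F [ 0.2  0.2 -0.7] op 24.1
```

>>> send_rows(translation=[[0,0,0.4],[0,0,0.4],[0,0,0.4],[0,0,0.2],[0,0,0.2]], rotation=[[0,0,0],[0,0,0],[0,0,0],[0,0,0],[0,0,0]], grip=[10,10,10,10,10])

```text
time: 41.25
eef_pos: [0.6548, -0.2192, 0.0581]
tcp_rot: [1.0, -0.004, 0.0, 0.0]
contact_force: [-3.6, 1.2, 8.4]
opening: 0.281
```

>>> send_rows(translation=[[0,0,0.2],[0,0,0.1],[0,0,0],[0,0,0]], rotation=[[0,0,0],[0,0,0],[0,0,0],[0,0,0]], grip=[10,10,10,10])

```text
time: 41.75
eef_pos: [0.654, -0.2183, 0.046]
tcp_rot: [1.0, -0.004, 0.0, -0.001]
contact_force: [3.8, 2.0, -5.6]
opening: 0.277
```

Snapped in. I'll press a little more to seat it, then release.

>>> send_rows(translation=[[0,0,0.1],[0,0,0.1],[0,0,0],[0,0,0]], rotation=[[0,0,0],[0,0,0],[0,0,0],[0,0,0]], grip=[10,10,10,10])

```text
time: 42.25
eef_pos: [0.6538, -0.2186, 0.0447]
tcp_rot: [1.0, -0.003, -0.001, -0.0]
contact_force: [-5.8, 4.8, 12.5]
opening: 0.277
```

>>> send_rows(translation=[[0,0,0],[0,0,0],[0,0,0],[0,0,-0.3],[0,0,-1]], rotation=[[0,0,0],[0,0,0],[0,0,0],[0,0,0],[0,0,0]], grip=[28,34,40,40,40])

```text
time: 42.88
eef_pos: [0.6525, -0.2183, 0.0783]
tcp_rot: [1.0, -0.004, -0.002, -0.001]
contact_force: [0.3, -0.7, 1.8]
opening: 0.469
```

>>> send_rows(translation=[[0,0,-1],[0,0,-1],[-1,0.2,-1],[-1,0.3,0],[-1,0.3,0]], rotation=[[0,0,0],[0,0,0],[0,0,-0.6],[0,0,-0.6],[0,0,-0.6]], grip=[40,40,40,40,40])

```text
time: 43.5
eef_pos: [0.565, -0.2473, 0.1716]
tcp_rot: [0.997, 0.076, 0.001, 0.001]
contact_force: [1.1, 0.0, -0.1]
opening: 0.468
```

>>> send_rows(translation=[[-1,0.6,0],[-1,0.8,0],[-1,0.8,0],[-0.5,0.8,0],[0,0,0]], rotation=[[0,0,0],[0,0,0],[0,0,0],[0,0,0],[0,0,0]], grip=[40,40,40,40,40])

```text
time: 44.12
eef_pos: [0.4743, -0.3532, 0.1709]
tcp_rot: [0.997, 0.073, 0.0, 0.001]
contact_force: [0.1, -0.0, -0.3]
opening: 0.468
```

```bash
python3 -c "
from m import *
for n in('top','side'):
  c=shot(n)
  for k,lo,z in(('yel',(20,100,100),.045),('blu',COL['blu'][0],.045),('red',COL['red'][0],.011)):
    for b in blobs(c,lo,((36,255,255) if k=='yel' else COL[k][1]),z,30): 
      if b[1][1]<0 and b[1][0]>350 and b[1][0]<700: print(n,k,*b)
go(.4145,-.3995,.01,-81.4)"
```

```text
top yel [288.1 129. ] [653.8 -85.2] [28.1 87.8] 178.7
top blu [335.7 127. ] [ 655.  -219.9] [22.4 84.9] 178.5
top red [264.9 132. ] [651.2 -20.3] [23.2 28.9] 88.7
side blu [327.6 267.3] [ 656.6 -223.1] [46.2 93.8] 179.5
side red [268.9 358.6] [ 415.6 -399.9] [16. 88.] 8.3
t 44.23 pos [ 0.4751 -0.3514  0.1705] yaw -81.48 tilt 0.02 units now [-2.24  1.29  5.35] after turn [-2.24  1.28  5.35] turn units -0.02 q6 0.61 F [ 0.8 -0.2  0.2] op 40.1
```

>>> send_rows(translation=[[-0.75,0.43,0.4],[-0.75,0.43,0.4],[-0.75,0.43,0.6],[0,0,0.8],[0,0,0]], rotation=[[0,0,0],[0,0,0],[0,0,0],[0,0,0],[0,0,0]], grip=[40,40,40,40,40])

```text
time: 44.85
eef_pos: [0.4135, -0.3977, 0.1021]
tcp_rot: [0.997, 0.075, -0.001, -0.002]
contact_force: [-0.7, -0.1, -0.5]
opening: 0.469
```

>>> send_rows(translation=[[0,0,1],[0,0,1],[0,0,0.8],[0,0,0.37],[0,0,0]], rotation=[[0,0,0],[0,0,0],[0,0,0],[0,0,0],[0,0,0]], grip=[40,40,40,40,40])

```text
time: 45.48
eef_pos: [0.4145, -0.3995, 0.0092]
tcp_rot: [0.997, 0.075, -0.0, -0.0]
contact_force: [0.8, -1.0, -0.1]
opening: 0.469
```

>>> send_rows(translation=[[0,0,0],[0,0,0],[0,0,0],[0,0,0],[0,0,0]], rotation=[[0,0,0],[0,0,0],[0,0,0],[0,0,0],[0,0,0]], grip=[2,2,2,2,2])

```text
time: 46.1
eef_pos: [0.4149, -0.4008, 0.0108]
tcp_rot: [0.997, 0.075, 0.001, 0.001]
contact_force: [-0.1, 1.0, 5.9]
opening: 0.121
```

>>> send_rows(translation=[[0,0,-0.3],[0,0,-1],[0,0,-1],[0,0,-1],[0,0,-1]], rotation=[[0,0,0],[0,0,0.6],[0,0,0.6],[0,0,0.58],[0,0,0]], grip=[2,2,2,2,2])

```text
time: 46.72
eef_pos: [0.4137, -0.3996, 0.139]
tcp_rot: [1.0, -0.003, -0.0, -0.0]
contact_force: [-0.3, -0.3, -0.0]
opening: 0.12
```

```bash
python3 -c "
from m import *
go(.6535,-.020,.14,-90.4)"
```

```text
t 46.73 pos [ 0.4137 -0.3996  0.139 ] yaw -90.36 tilt 0.02 units now [  7.91 -12.7   -0.03] after turn [  7.9  -12.71  -0.03] turn units 0.01 q6 0.63 F [-0.3 -0.3 -0. ] op 10.3
```

>>> send_rows(translation=[[0.61,-0.98,0],[0.61,-0.98,0],[0.61,-0.98,0],[0.61,-0.98,0],[0.61,-0.98,0]], rotation=[[0,0,0],[0,0,0],[0,0,0],[0,0,0],[0,0,0]], grip=[2,2,2,2,2])

```text
time: 47.35
eef_pos: [0.5066, -0.2523, 0.1381]
tcp_rot: [1.0, -0.003, -0.0, 0.0]
contact_force: [0.4, 1.1, 0.2]
opening: 0.118
```

>>> send_rows(translation=[[0.61,-0.98,0],[0.61,-0.98,0],[0.61,-0.98,0],[0.61,-0.98,0],[0.61,-0.98,0]], rotation=[[0,0,0],[0,0,0],[0,0,0],[0,0,0],[0,0,0]], grip=[2,2,2,2,2])

```text
time: 47.98
eef_pos: [0.599, -0.1059, 0.138]
tcp_rot: [1.0, -0.003, -0.0, 0.0]
contact_force: [0.0, 0.2, -0.2]
opening: 0.118
```

>>> send_rows(translation=[[0.61,-0.98,0],[0.61,-0.97,0],[0.61,-0.97,0],[0,0,0],[0,0,0]], rotation=[[0,0,0],[0,0,0],[0,0,0],[0,0,0],[0,0,0]], grip=[2,2,2,2,2])

```text
time: 48.6
eef_pos: [0.6536, -0.0199, 0.1377]
tcp_rot: [1.0, -0.003, -0.0, 0.0]
contact_force: [-0.0, -0.1, -1.4]
opening: 0.116
```

```bash
python3 -c "
from m import *
c=shot('side');d=shot('top')
cv2.imwrite('pics/s5.png',np.hstack([cv2.resize(c['image'][180:300,240:360],None,fx=3.2,fy=3.2,interpolation=2),cv2.resize(d['image'][90:210,240:360],None,fx=3.2,fy=3.2,interpolation=2)]))
go(.6545,-.020,.049,-90.4)"
```

```text
t 48.7 pos [ 0.6536 -0.0205  0.1378] yaw -90.4 tilt 0.04 units now [ 0.03 -0.02  2.96] after turn [ 0.03 -0.02  2.96] turn units 0.0 q6 1.39 F [-0.3 -0.2  0. ] op 9.9
```

View pics/s5.png

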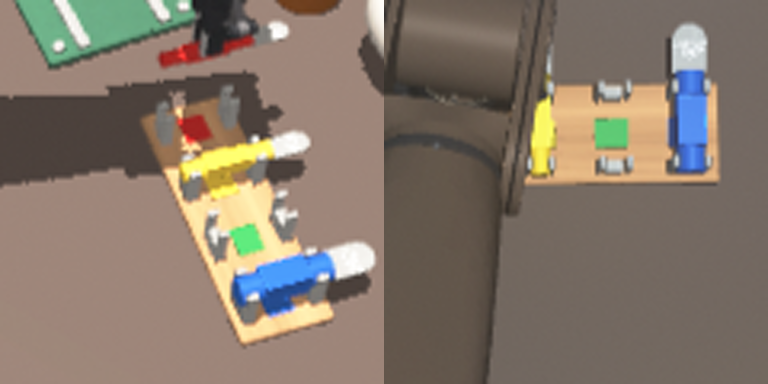

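Yellow and blue both lie down in their clips, and red is held level. I'll press red in.

>>> send_rows(translation=[[0,0,0.7],[0,0,0.6],[0,0,0.5],[0,0,0.4],[0,0,0.2]], rotation=[[0,0,0],[0,0,0],[0,0,0],[0,0,0],[0,0,0]], grip=[2,2,2,2,2])

```text
time: 49.32
eef_pos: [0.6537, -0.0196, 0.0646]
tcp_rot: [1.0, -0.003, -0.001, -0.0]
contact_force: [0.0, 0.4, -1.0]
opening: 0.12
```

>>> send_rows(translation=[[0,0,0.2],[0,0,0.2],[0,0,0.15],[0,0,0],[0,0,0]], rotation=[[0,0,0],[0,0,0],[0,0,0],[0,0,0],[0,0,0]], grip=[2,2,2,2,2])

```text
time: 49.95
eef_pos: [0.6538, -0.0197, 0.049]
tcp_rot: [1.0, -0.003, -0.001, 0.0]
contact_force: [-0.2, -1.3, -2.2]
opening: 0.115
```

>>> send_rows(translation=[[0,0,0.1],[0,0,0.1],[0,0,0],[0,0,0]], rotation=[[0,0,0],[0,0,0],[0,0,0],[0,0,0]], grip=[2,2,2,2])

```text
time: 50.45
eef_pos: [0.6542, -0.0197, 0.0485]
tcp_rot: [1.0, -0.003, -0.001, 0.0]
contact_force: [-10.4, 0.4, 20.3]
opening: 0.121
```

Seated at 20 N. I'll release, retreat and check everything.

>>> send_rows(translation=[[0,0,0],[0,0,0],[0,0,0],[0,0,-0.3],[0,0,-1]], rotation=[[0,0,0],[0,0,0],[0,0,0],[0,0,0],[0,0,0]], grip=[16,22,30,30,30])

```text
time: 51.08
eef_pos: [0.6525, -0.0193, 0.0807]
tcp_rot: [1.0, -0.003, -0.003, -0.001]
contact_force: [-0.5, 0.8, 1.1]
opening: 0.356
```

>>> send_rows(translation=[[0,0,-1],[0,0,-1],[0,0,-1],[-1,0,-1],[-1,0,-1]], rotation=[[0,0,0],[0,0,0],[0,0,0],[0,0,0],[0,0,0]], grip=[30,30,30,30,30])

```text
time: 51.7
eef_pos: [0.5936, -0.0193, 0.2338]
tcp_rot: [1.0, -0.003, 0.0, 0.0]
contact_force: [0.8, 0.1, 0.3]
opening: 0.348
```

>>> send_rows(translation=[[-1,1,0],[-1,1,0],[-1,1,0],[-1,1,0],[0,1,0]], rotation=[[0,0,0],[0,0,0],[0,0,0],[0,0,0],[0,0,0]], grip=[30,30,30,30,30])

```text
time: 52.32
eef_pos: [0.4718, -0.1691, 0.233]
tcp_rot: [1.0, -0.003, 0.0, 0.0]
contact_force: [0.6, 0.7, 0.8]
opening: 0.353
```

>>> send_rows(translation=[[0,1,0],[0,1,0],[0,1,0],[0,1,0],[0,1,0]], rotation=[[0,0,0],[0,0,0],[0,0,0],[0,0,0],[0,0,0]], grip=[30,30,30,30,30])

```text
time: 52.95
eef_pos: [0.4724, -0.3196, 0.233]
tcp_rot: [1.0, -0.003, 0.0, 0.0]
contact_force: [0.1, 0.2, 0.2]
opening: 0.353
```

```bash
python3 -c "
from m import *
d=shot('top');c=shot('side')
for k,lo,z in(('yel',(20,100,100),.047),('blu',COL['blu'][0],.047),('red',COL['red'][0],.047)):
  for n,e in(('top',d),('side',c)):
    for b in blobs(e,lo,((36,255,255) if k=='yel' else COL[k][1]),z,30): 
      if k=='red' or 600<b[1][0]<700: print(n,k,*b)
cv2.imwrite('pics/s6.png',np.hstack([cv2.resize(c['image'][60:310,190:390],None,fx=2,fy=2,interpolation=2),cv2.resize(d['image'][90:215,90:290+70],None,fx=1.45,fy=1.45,interpolation=2)[:500] if 0 else cv2.resize(d['image'][60:310,110:310],None,fx=2,fy=2,interpolation=2)]))
go(.5,-.2,.2)"
```

```text
top yel [288.1 129. ] [653.5 -85.1] [28.1 87.7] 178.7
side yel [314.5 230.7] [666.1 -92.9] [38.3 77. ] 31.4
top blu [335.7 127. ] [ 654.6 -219.7] [22.4 84.8] 178.5
side blu [327.6 267.3] [ 655.9 -224.1] [46.2 93.7] 179.5
top red [264.9 129.8] [653.6 -20.5] [28.1 85. ] 178.9
top red [113.1 203.6] [452.7 409.2] [ 25.4 122.4] 94.0
side red [200.8  86.4] [518.6 662.7] [ 29.2 147.9] 94.3
t 53.05 pos [ 0.4722 -0.321   0.2329] yaw -90.5 tilt 0.07 units now [ 0.89 -4.04  1.09] after turn [ 0.89 -4.04  1.09] turn units -0.0 q6 0.81 F [0.1 0.2 0.7] op 30.2
```

View pics/s6.png

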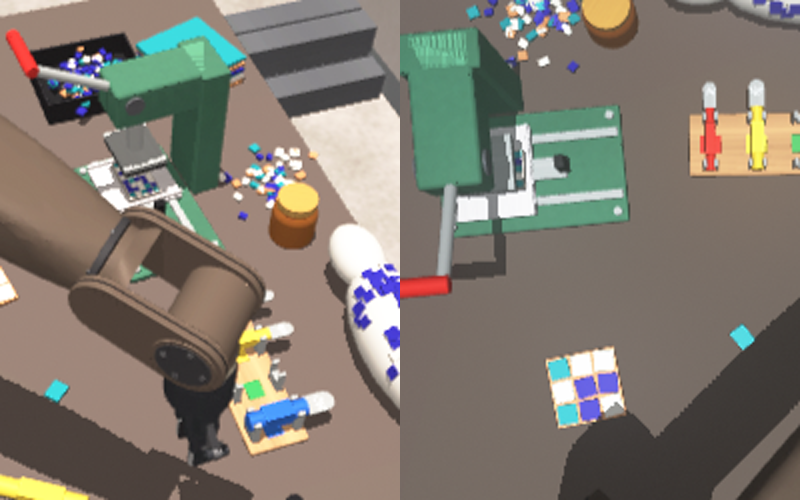

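```bash
python3 -c "
from plant import ticket
print(ticket.sign_off())"
```

```text
the job is handed in; nothing more can be done
None
```

I finished the job and handed it in at about 53 s on the robot's clock; the hand-in gave no verdict.

**Press:** I laid the panel face up on the pulled-out bed and pushed the bed home against its stop (28 N at the stop). I pulled the lever down to its stop (37 N), then eased it back up at roughly 0.4 rad/s by my estimate. In the last pictures the lever's pixels match the start picture, and the panel is on the bed under the ram.

**Knives:** Yellow (the 18 mm one), blue and red are each pressed down into their own clips; each snapped in and then resisted 12–20 N. Their handles lie at x of about 0.654 m, with y at -0.085 (yellow), -0.220 (blue) and -0.020 m (red). The clips are at -0.086, -0.218 and -0.020 m. No green knife was on the bench, so its clip is empty. The red knife was knocked aside during the run, and I picked it up from its new place.

**Disagreements and gaps in the checks:**
- **Handle heights:** these come from the finger height at seating (about 44–45 mm), not from a direct camera measurement.
- **Side camera:** it read the knives 2–13 mm away from the top camera, probably because the view was partly blocked and it sees them at an angle. I relied on the top view.
- **Lever grip:** the lever slipped about 1 cm in the grip on the way down.
- **White bottle:** it stood upright when last clearly seen, and nothing went near it afterwards. The final crops do not show it.

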